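# Ease a stuck rice-cake mould open with a wedge

### The job

The two halves of the rice-cake mould are stuck together: take the wooden wedge from its block and work it gently down into the seam at the two end notches, turn and turn about, until both ends of the mould have come at least 8 mm apart, never letting one end get more than 5 mm ahead of the other. Touch the mould with nothing but the wedge, do not force it, leave everything else alone, and finally stand the wedge back in its block.

Things in the scene. Friction and masses are not known exactly. Their poses are not given: they have to be found in the camera images.
- mould: Two-part mould on a dark wood board (168 x 190 x 12 mm, fixed to the bench). Origin: board's middle at bench height; z up, y along the seam (left end = +y), x across it: fixed green half at +x, moving white half at -x. Halves 45 mm thick, 150 mm long, top 78 mm above the bench. The halves, seam and all, were screwed on anywhere up to 12 mm off the board's middle, to +x or -x.
- left_notch (a point): Where the left notch would be if the seam ran over the board's middle: 60 mm to +y, 78 mm above the bench (true height), axes as the mould. The real notch lies up to 12 mm from here along +x or -x (same shift at both ends, seen by eye or found by feel). A notch is 30 mm long (y 45 to 75 mm); a green lip covers the seam between them (|y| < 38 mm, top 82 mm up).
- right_notch (a point): The same for the right notch, y = -60 mm. In a notch each half is cut back 1.5 mm: the slot is 3 mm + gap wide, upright walls 64 mm deep, with a 2 mm 45 degree lead-in on each half at the top, flat plastic beyond. Only the white half moves, so the slot's middle shifts by gap/2 to -x as it opens. The plastic cracks if the wedge presses on the mould with more than 40 N in all.
- left_gap (a joint): Gap at the left notch as an angle: value (rad) x 120 mm = gap in mm (0 = shut, 13 mm at most; starts at 0 to 2 mm). Each end is held by its own tight pin: about 7 N across the seam at a notch opens that end, slowly, against steady friction; it stays where left (no spring) and the other end stays put.
- right_gap (a joint): Gap at the right notch, likewise. Gap difference between the ends in mm = 120 x the difference of the two values.
- wedge: Wooden wedge, red handle, 90 g, tip down in its block. Origin: middle of the tip; z up. Blade 2.5 mm thick (x) at the tip, evenly to 16 mm at 45 mm up; 20 mm wide (y). Collar 30 x 36 mm, 45 to 51 mm up; handle 18 (x) x 24 (y) mm, 51 to 123 mm up. In a notch its x lies across the seam; as it sinks it must shift 0.15 mm per mm towards the white half, or it bears hard on the green half.
- wedge_grip (a point): Middle of the wedge's red handle, 91 mm above the tip, on its axis.
- block: Wooden block, 90 (x) x 100 (y) x 55 mm, fixed, with a slot right through it, 22 (x) x 28 (y) mm, for the wedge blade; the collar rests on its top, the wedge tip then 10 mm above the bench. Origin: centre of the underside; z up. The block and the bowl may swap sides.
- block_slot (a point): Centre of the slot's mouth on the block's top, 55 mm above the bench, axes as the block.
- bowl: White enamel bowl, 140 mm wide, 55 mm high, loose. Leave alone. Origin at the centre of its foot.
- pitcher: Glass pitcher, 170 mm high, 110 mm wide, handle 90 mm out, loose. Leave alone. Origin: centre of its foot.
- grill_plate: Round clay grill plate, 190 mm wide, 26 mm high. Leave alone. Origin: centre of its underside.
- spoon: Steel serving spoon, 240 mm, lying flat. Leave alone.
- mug: Blue enamel mug, 80 mm wide and high. Leave alone. Origin: centre of its foot.
- sauce_jar: Jar with red lid, 66 mm wide, 90 mm high. Leave alone. Origin: centre of its foot.
Not all that is in view belongs to the job. Leave any purple or turquoise look-alike of the block alone. Of the things that look like the wedge, the smaller one is meant.

How it is judged:
On the way, in this order (a step that is already met when the one before it is completed fails the run):
1. the wedge has been drawn out of its block (height (world z) of wedge above 0.06 m), for 0.1 s.
2. both ends of the mould have been eased at least 4 mm apart (value of joint each of left_gap, right_gap above 0.0333 rad), for 0.1 s.
3. both ends of the mould are at least 8 mm apart (7.6 mm counts) (value of joint each of left_gap, right_gap above 0.0633 rad), for 0.1 s.
At the end, for the whole second after the job is handed in: Both ends of the mould are at least 7.6 mm apart, and the wedge stands released and at rest in its block: upright within 0.12 rad, its tip within 9 mm of the slot's centre and its collar within 4 mm of the block's top (all of step 3 and z of wedge in the frame of block below 0.014 m and horizontal distance between wedge and block_slot below 0.009 m and angle between wedge's own z axis and vertical below 0.12 rad and linear speed of wedge below 0.02 m/s and contact force between the fingers and wedge below 0.1 N); the robot touches nothing.
It fails at once if one end of the mould got too far ahead of the other (up to 5 mm is always allowed, over 6.2 mm never) ((value of joint left_gap above 0.05 rad and value of joint right_gap below 0.0067 rad) or (value of joint left_gap above 0.0583 rad and value of joint right_gap below 0.015 rad) or (value of joint left_gap above 0.0667 rad and value of joint right_gap below 0.0233 rad) or (value of joint left_gap above 0.075 rad and value of joint right_gap below 0.0317 rad) or (value of joint left_gap above 0.0833 rad and value of joint right_gap below 0.04 rad) or (value of joint left_gap above 0.0917 rad and value of joint right_gap below 0.0483 rad) or (value of joint left_gap above 0.1 rad and value of joint right_gap below 0.0567 rad) or (value of joint left_gap above 0.1083 rad and value of joint right_gap below 0.065 rad) or (value of joint right_gap above 0.05 rad and value of joint left_gap below 0.0067 rad) or (value of joint right_gap above 0.0583 rad and value of joint left_gap below 0.015 rad) or (value of joint right_gap above 0.0667 rad and value of joint left_gap below 0.0233 rad) or (value of joint right_gap above 0.075 rad and value of joint left_gap below 0.0317 rad) or (value of joint right_gap above 0.0833 rad and value of joint left_gap below 0.04 rad) or (value of joint right_gap above 0.0917 rad and value of joint left_gap below 0.0483 rad) or (value of joint right_gap above 0.1 rad and value of joint left_gap below 0.0567 rad) or (value of joint right_gap above 0.1083 rad and value of joint left_gap below 0.065 rad)).
It fails at once if the wedge pressed on the mould with more than 40 N (contact force between wedge and mould above 40 N).
It fails at once if the robot itself touched the mould (contact force between any of the fingers, the arm and mould above 1 N).
It fails at once if a bystander was moved by more than 20 mm (distance of any of bowl, pitcher, grill_plate, spoon, mug, sauce_jar from where it was at the start of the episode above 0.02 m).
It also fails if it takes over 72 s, if anything falls off the work surface, if the arm or the gripper's body presses on something with over 40 N, if the wrist force passes 120 N, or if a joint passes its speed limit or range.

### The arm

A 7-joint arm with a two-finger parallel gripper is mounted at the origin on the work surface. World frame = base frame: x ahead of the robot, y to its left, z up, the work surface at z = 0. Lengths are in m, angles in rad, forces in N, time in s.
With the tool pointing down it reaches from about 0.425 to 0.925 m from the base axis. Payload 6.8 kg.
Tool frame: the origin (TCP) lies midway between the tips of the shut fingers; the grasp point (between the pads) lies 19 mm behind it (r.grip_point_offset is the distance from the TCP to the grasp point, in m); z points along the fingers, y is the direction in which the jaws open and shut (so a half turn about z gives the same grasp; the last joint's range is limited). The gripper opens to 85 mm and grips with 20 to 120 N. Pads are 22 mm wide; open, the fingers measure 114 mm over their backs; the gripper's body (76 mm by 85 mm) begins 54 mm behind the grasp point. The pads swing forward as they close: fully open they stand 13 mm farther back than shut.
Start: joints at [-1.263, 0.477, 0.022, 1.555, -0.011, 1.109, -0.083], TCP at [0.273, 0.618, 0.231] pointing down, gripper open.
Joint ranges: [-2.96, 2.96], [-0.34, 2.1], [-1.41, 1.46], [0.24, 2.44], [-1.37, 4.51], [0.17, 1.92], [-2.96, 2.96]. Speed limits (rad/s): [2.39, 2.39, 3.14, 3.14, 3.14, 3.14, 3.14].

### API

Orientations are given as a rotation vector (axis times angle).
In Python, from bench import r, grab_frame, camera_params gives the robot as it stands.
- The arm moves only by the tool carry_out, never from a script. Its argument "motion" is text: rows parted by semicolons, each of 5 numbers parted by spaces: the closure, from 0 (fully open) to 1 (shut), then the shift along the tool's x, y, z in mm, then the turn about the tool's z in rad. In form: fingers dx dy dz twist; .... A call has exactly 8 rows; each row shifts and turns the commanded pose from where the row before left it, along the tool's axes as they then stand; what a row does not reach is not made up. A row lasts 1/8 s, in which the tool goes at most 62.5 mm and 10.7 degrees, less where a joint would pass 70% of its speed; a pose out of reach is approached as far as the arm can. A call with a gripper value outside its range is refused whole. The fingers move at their own pace and stop on an object; "newtons" is the grip in N (left out, the last holds). Time passes only in rows, so rows that do not move let the fingers close, or fill a call up. It gives the time, the measured TCP pose, the force and the opening at its end, in the units of the state.
- r.get_obs(): the state, without advancing time (a new reading comes with each control period).
- grab_frame(name): name is "side" or "top" or "wrist"; returns the picture (480x640x3 uint8, red, green, blue); there is no depth.
- camera_params(name): a dict with "fx", "fy", "cx", "cy" (pixels), "eye" and "attitude" of the camera in the world. Camera axes: x right, y down, z forward; pixel columns grow to the right and rows downward; lengths in m; the calibration is good to about 2 mm. A picture is of the moment at which its call begins: read the wrist's pose just before it. camera_params takes no time and is no camera call; for the wrist camera it gives the pose at the moment of the call.
- r.hand_in(): hands the job in, once; it reports no verdict.
The state is a dict: "clock": time; "joints": joint angles; "qvel": joint speeds; "tau": joint torques, N m; "tcp_pos": TCP position; "orientation": TCP orientation; "contact_force": force on the tool from outside, world axes, zero at the start; "moment": the same for the moment, N m; "grip_width": finger opening in m.
Only numpy, scipy, OpenCV 4.12 (cv2) and the standard library are available. Lean on these libraries where they do the work, as an engineer would, in place of code of your own. Each camera call takes 0.05 s, during which the arm holds its last target.

## Working session

There is one attempt and no reset: what is moved stays moved. The work goes in short steps, Python scripts to look and compute and a tool call to move; the robot and the scene stay as the last step left them, time stands still between calls to the robot, and variables do not carry over. Pictures are saved under pics/ and viewed, and the job is handed in when it is done.

Besides the shell and the picture viewer there is one more tool, called after ">>>" by a JSON object that holds its "fn" and its "kwargs", one argument or row to a line. carry_out: Moves the arm, as the interface text tells. Its arguments: {"type":"object","properties":{"motion":{"type":"string"},"newtons":{"type":"number"}},"required":["motion"]}

```bash
mkdir -p pics; ls
python3 - <<'E'
from bench import r, grab_frame, camera_params
import cv2
o=r.get_obs(); print(o)
for n in("side","top","wrist"):
    print(n,camera_params(n))
    cv2.imwrite(f"pics/a_{n}.png",grab_frame(n)[:,:,::-1])
E
```

```text
pics
{'clock': 0.0, 'joints': array([-1.26310804,  0.47778417,  0.02228906,  1.55645314, -0.0114837 ,
        1.10932789, -0.08313982]), 'qvel': array([-4.01485691e-04, -6.75238401e-05,  3.87947321e-04, -6.66329987e-05,
       -2.03278791e-03,  2.47474769e-04, -6.69816486e-04]), 'tau': array([ 4.83109379e-04, -5.96455622e+01,  1.60869732e+00, -2.81196535e+01,
        1.25420120e-02,  9.47022869e-03,  2.35962835e-05]), 'tcp_pos': array([0.27238637, 0.61694147, 0.23033473]), 'orientation': array([-6.48319170e-01, -3.07370805e+00,  2.87031165e-03]), 'contact_force': array([ 0.95542179, -0.21044598, -0.3733192 ]), 'moment': array([0.00229594, 0.034799  , 0.05148056]), 'grip_width': 0.08552747793397615}
side {'fx': 554.8807323719735, 'fy': 554.8807323719735, 'cx': 322.5845276762489, 'cy': 244.39466593681706, 'eye': array([0.22439155, 1.05827293, 1.13959159]), 'attitude': array([-0.43228628,  2.79388107, -1.1150546 ])}
top {'fx': 565.222336962509, 'fy': 565.222336962509, 'cx': 316.6529376819088, 'cy': 239.0237679481734, 'eye': array([0.44251869, 0.08720669, 1.8186278 ]), 'attitude': array([-2.2002392,  2.1836982, -0.0723033])}
wrist {'fx': 398.38959724555133, 'fy': 398.38959724555133, 'cx': 326.49572084962125, 'cy': 237.5329779278495, 'eye': array([0.20078344, 0.64953048, 0.37319847]), 'attitude': array([2.40263011, 1.56722845, 0.24526419])}
```

View pics/a_top.png

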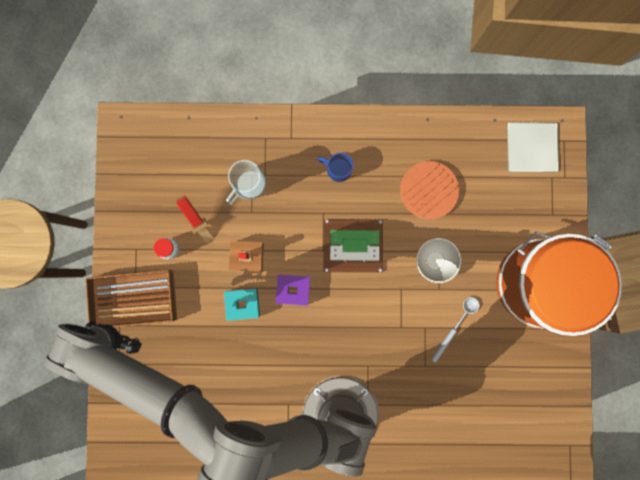

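View pics/a_side.png

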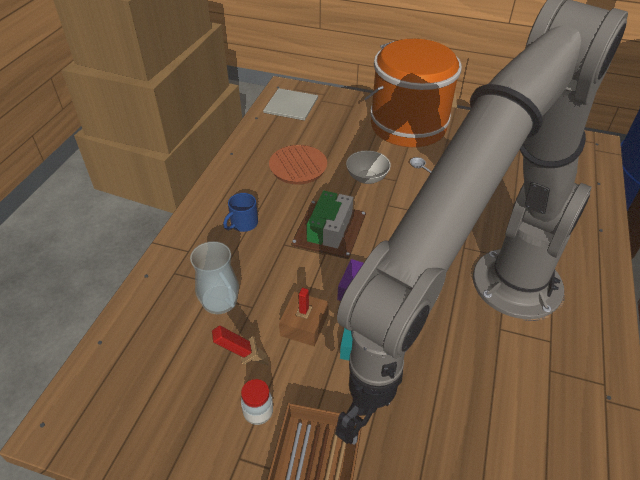

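View pics/a_wrist.png

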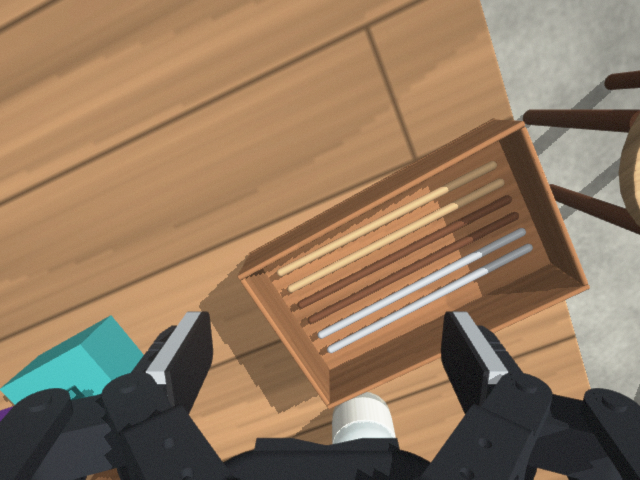

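Three block-like things: wooden (top 246,256, holding a red wedge), turquoise (241,304), purple (293,290). Two wedge-like things: the standing red handle at (244,256) and a larger red piece lying at (190,212). I expect to use the wooden block and the standing wedge. I'll measure and enlarge to confirm.

```bash
cat > h.py <<'E'
import numpy as np, cv2
from scipy.spatial.transform import Rotation as R
from bench import r, grab_frame, camera_params
def ray(c,u,v,z):
    d=R.from_rotvec(c["attitude"]).apply([(u-c["cx"])/c["fx"],(v-c["cy"])/c["fy"],1])
    e=np.array(c["eye"]); return e+d*(z-e[2])/d[2]
def proj(c,p):
    q=R.from_rotvec(c["attitude"]).inv().apply(np.array(p)-c["eye"]); return c["cx"]+c["fx"]*q[0]/q[2],c["cy"]+c["fy"]*q[1]/q[2]
E
python3 - <<'E'
from h import *
t=cv2.imread("pics/a_top.png"); s=cv2.imread("pics/a_side.png"); w=cv2.imread("pics/a_wrist.png")
a=cv2.resize(t[210:300,200:400],None,fx=4,fy=4,interpolation=cv2.INTER_CUBIC)
cv2.imwrite("pics/b_top.png",a)
b=cv2.resize(s[170:360,200:380],None,fx=3.1,fy=3.1,interpolation=cv2.INTER_CUBIC)
cv2.imwrite("pics/b_side.png",b)
c=camera_params("top"); d=camera_params("side")
print("handle top",ray(c,242,256,.133),ray(d,304,292,.133))
print("lying",ray(c,180,200,.02),ray(c,199,225,.02))
print("board corners",[ray(c,u,v,.012)[:2].round(4) for u,v in((326,220),(382,220),(384,271),(324,271))])
E
```

```text
handle top [0.49450833 0.30280113 0.133     ] [0.49476181 0.30352503 0.133     ]
lying [0.6756119  0.51823752 0.02      ] [0.5958541  0.45589498 0.02      ]
board corners [array([0.6158, 0.0506]), array([ 0.6172, -0.1292]), array([ 0.4538, -0.1356]), array([0.4523, 0.056 ])]
```

View pics/b_top.png

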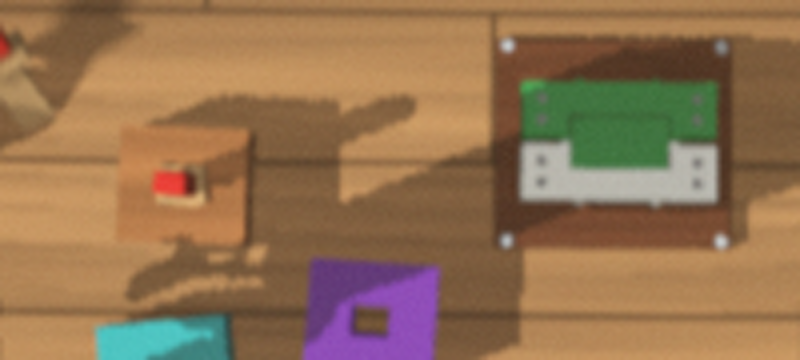

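View pics/b_side.png

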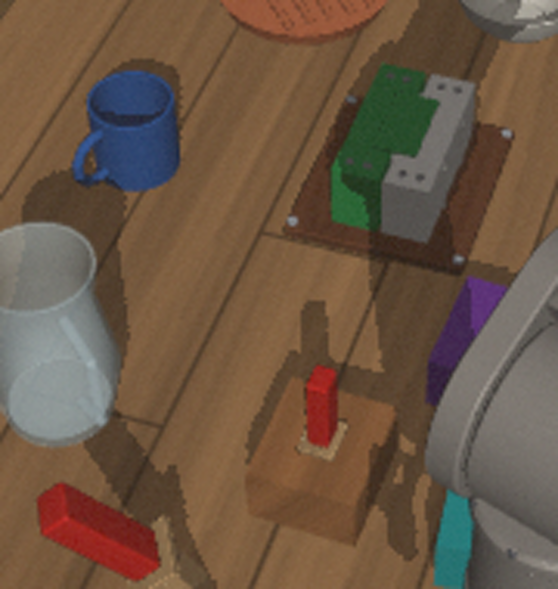

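The crops confirm it: the small wedge stands upright in the wooden block, with its handle top at crop (172,183) and its position agreeing within 1 mm between the two views. The lying wedge is about 100 mm long and thicker, so it is the larger decoy. The mould is right of centre, green half to +x. Next I'll work out the approach.

```bash
cat >> h.py <<'E'
def tool(yaw_y):  # tool down with tool y axis at world angle yaw_y
    y=np.array([np.cos(yaw_y),np.sin(yaw_y),0]); z=np.array([0,0,-1.]); return np.stack([np.cross(y,z),y,z],1)
def delta(target,T=None):
    o=r.get_obs(); M=R.from_rotvec(o["orientation"]).as_matrix()
    return (M.T@(np.array(target)-o["tcp_pos"]))*1000
E
python3 - <<'E'
from h import *
o=r.get_obs(); M=R.from_rotvec(o["orientation"]).as_matrix(); print(M.round(3))
c=camera_params("wrist"); print("cam in tool",M.T@(c["eye"]-o["tcp_pos"]), (M.T@R.from_rotvec(c["attitude"]).as_matrix()).round(2))
ya=np.arctan2(M[1,1],M[0,1]); print("tool y yaw",ya)
print("delta to above",delta([.4945,.303,.23]))
t=cv2.imread("pics/a_top.png"); c=camera_params("top")
hsv=cv2.cvtColor(t,cv2.COLOR_BGR2HSV)
def comp(m,box,z):
    x0,y0,x1,y1=box; k=np.zeros_like(m); k[y0:y1,x0:x1]=m[y0:y1,x0:x1]
    cs,_=cv2.findContours(k,cv2.RETR_EXTERNAL,cv2.CHAIN_APPROX_NONE); q=max(cs,key=cv2.contourArea)
    P=np.array([ray(c,u,v,z)[:2]*1000 for u,v in q[:,0]],np.float32); print(cv2.minAreaRect(P), q[:,0].min(0),q[:,0].max(0))
H,S,V=cv2.split(hsv)
comp(((H<8)|(H>172)).astype(np.uint8)*(S>170)*(V>90),(225,240,270,275),.133)
comp(((H>100)|(H<9)).astype(np.uint8)*(V>60)*(V<150)*(S>60),(315,210,395,280),.012)
comp((((H>45)&(H<80))*(S>100)).astype(np.uint8),(315,210,395,280),.08)
comp(((S<50)*(V>140)).astype(np.uint8),(328,225,382,265),.078)
E
```

```text
[[-0.915  0.404 -0.   ]
 [ 0.404  0.915 -0.001]
 [-0.    -0.001 -1.   ]]
cam in tool [ 0.07868696  0.00058794 -0.14279427] [[ 0.   -0.95 -0.31]
 [ 1.    0.    0.  ]
 [-0.   -0.31  0.95]]
tool y yaw 1.1550244343826446
delta to above [-329.95518755 -197.63988533    0.85056456]
((496.0118713378906, 301.3365478515625), (14.906396865844727, 26.884023666381836), 0.43389949202537537) [238 253] [247 258]Traceback (most recent call last):
  File "<stdin>", line 14, in <module>
  File "<stdin>", line 10, in comp
ValueError: max() iterable argument is empty
```

>>> {"fn": "carry_out", "kwargs": {
  "motion": "0 -41 -25 0 0;0 -41 -25 0 0;0 -41 -25 0 0;0 -41 -25 0 0;0 -41 -25 0 0;0 -41 -25 0 0;0 -41 -25 0 0;0 -41 -25 0 0",
  "newtons": 60
}}

```text
clock: 1.15
tcp_pos: [0.4925, 0.3006, 0.2312]
orientation: [-0.648, -3.074, 0.0]
contact_force: [0.6, 1.0, -0.7]
grip_width: 0.0854
```

>>> {"fn": "carry_out", "kwargs": {
  "motion": "0 0 0 0 0.165;0 0 0 0 0.165;0 0 0 0 0.165;0 0 0 0 0.165;0 0 0 0 0.165;0 0 0 0 0.165;0 0 0 0 0.165;0 0 0 0 0"
}}

```text
clock: 2.15
tcp_pos: [0.4916, 0.3021, 0.231]
orientation: [2.22, 2.223, -0.001]
contact_force: [0.1, -0.0, 0.7]
grip_width: 0.0853
```

Run:
```python
from h import *
o=r.get_obs(); print(o["clock"],o["tcp_pos"],o["joints"].round(2)); print(R.from_rotvec(o["orientation"]).as_matrix().round(3))
c=camera_params("wrist"); np.save("pics/c1.npy",np.r_[c["eye"],c["attitude"]])
cv2.imwrite("pics/c_wrist.png",grab_frame("wrist")[:,:,::-1])
cv2.imwrite("pics/c_top.png",grab_frame("top")[:,:,::-1])
```

```text
2.15 [0.49163176 0.30206132 0.23101365] [-0.94  0.33  0.35  1.81 -0.13  1.02 -0.53]
[[-0.002  1.    -0.   ]
 [ 1.     0.002 -0.001]
 [-0.001 -0.    -1.   ]]
```

View pics/c_wrist.png

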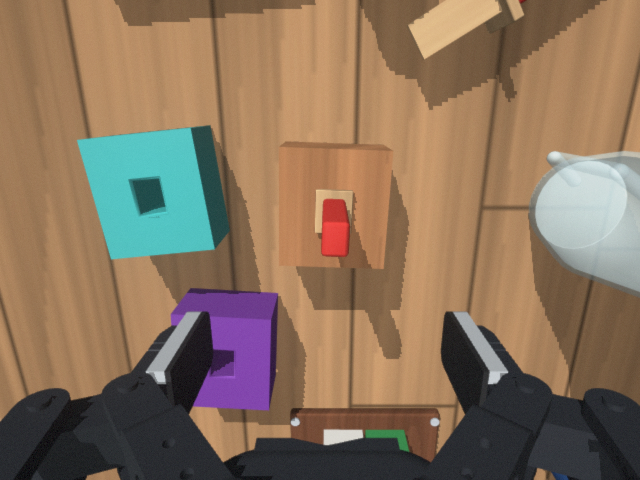

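Run:
```python
from h import *
im=cv2.imread("pics/c_wrist.png"); c=camera_params("wrist")
cv2.imwrite("pics/c2.png",cv2.resize(im[130:280,265:405],None,fx=4,fy=4,interpolation=cv2.INTER_CUBIC))
H,S,V=cv2.split(cv2.cvtColor(im,cv2.COLOR_BGR2HSV))
m=((((H<8)|(H>172))&(S>170)&(V>80))*255).astype(np.uint8); m[:,:300]=0;m[:,370:]=0;m[:180]=0;m[280:]=0
ys,xs=np.nonzero(m)
for row in range(195,262,5): 
    q=xs[ys==row]; print(row,(q.min(),q.max()) if len(q) else None)
for u,v in((279,143),(391,149),(383,268),(279,266)): print(ray(c,u,v,.055).round(4))
```

```text
195 None
200 (np.int64(324), np.int64(342))
205 (np.int64(323), np.int64(344))
210 (np.int64(323), np.int64(346))
215 (np.int64(323), np.int64(346))
220 (np.int64(323), np.int64(347))
225 (np.int64(323), np.int64(348))
230 (np.int64(322), np.int64(348))
235 (np.int64(322), np.int64(348))
240 (np.int64(322), np.int64(348))
245 (np.int64(322), np.int64(348))
250 (np.int64(321), np.int64(348))
255 (np.int64(324), np.int64(346))
260 None
[0.4548 0.3557 0.055 ]
[0.5426 0.3515 0.055 ]
[0.5411 0.2509 0.055 ]
[0.4515 0.2523 0.055 ]
```

View pics/c2.png

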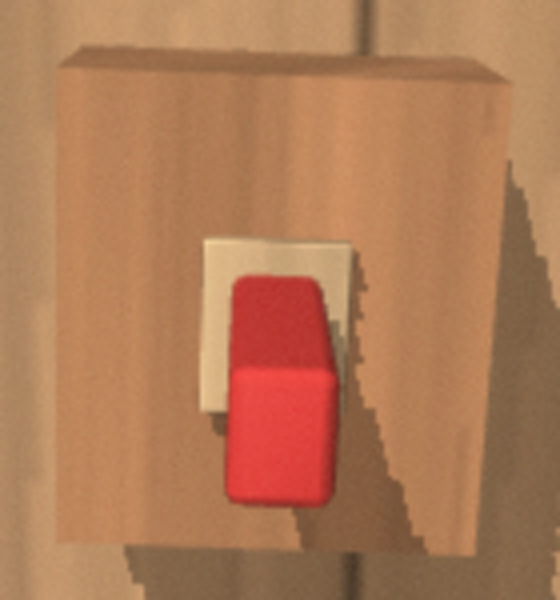

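The crop shows the block's top face at (57,67)–(475,555), the collar at (204,240)–(352,412) and the handle top at (226,367)–(335,505).

Run:
```python
from h import *
c=camera_params("wrist")
def P(l,z):
    a=np.array([ray(c,265+x/4,130+y/4,z) for x,y in l])[:,:2]; 
    print((a*1000).round(1).tolist(),"mid",(a.mean(0)*1000).round(1)); 
    print("  yaw",[round(float(np.arctan2(-(a[i+1]-a[i])[0],(a[i+1]-a[i])[1])),3) for i in (1,) ],round(float(np.arctan2(*( (a[1]-a[0]+a[2]-a[3])[::-1]))),3)," sideyaw",round(float(np.arctan2(-(a[0]-a[3]+a[1]-a[2])[0],(a[0]-a[3]+a[1]-a[2])[1])),3)); return a.mean(0)
b=P([(57,67),(512,80),(475,555),(55,543)],.055)
h=P([(231,367),(336,367),(334,506),(226,504)],.133)
P([(204,239),(352,244),(341,412),(200,412)],.061)
print(delta([h[0],h[1],.101-.019]))
```

```text
[[454.9, 352.9], [544.2, 350.8], [541.8, 250.2], [451.3, 252.5]] mid [498.  301.6]
  yaw [3.118] -0.025  sideyaw -0.03
[[489.8, 313.9], [506.3, 314.0], [506.4, 290.7], [489.0, 291.0]] mid [497.9 302.4]
  yaw [-3.134] -0.006  sideyaw -0.013
[[483.7, 320.1], [513.2, 319.2], [511.8, 284.2], [482.8, 284.1]] mid [497.9 301.9]
  yaw [3.102] -0.013  sideyaw -0.033
[  0.34119111   6.19484785 149.12592855]
```

>>> {"fn": "carry_out", "kwargs": {
  "motion": "0 0 6 0 0.02;0 0 0 30 0;0 0 0 30 0;0 0 0 30 0;0 0 0 30 0;0 0 0 20 0;0 0 0 9 0;0 0 0 0 0"
}}

```text
clock: 3.25
tcp_pos: [0.4981, 0.3019, 0.0821]
orientation: [2.244, 2.199, -0.001]
contact_force: [0.5, -0.6, -0.6]
grip_width: 0.0853
```

>>> {"fn": "carry_out", "kwargs": {
  "motion": "0.5 0 0 0 0;0.7 0 0 0 0;0.85 0 0 0 0;1 0 0 0 0;1 0 0 0 0;1 0 0 0 0;1 0 0 0 0;1 0 0 0 0",
  "newtons": 60
}}

```text
clock: 4.25
tcp_pos: [0.498, 0.3022, 0.0826]
orientation: [-2.243, -2.199, -0.001]
contact_force: [-1.7, -0.9, 5.7]
grip_width: 0.0176
```

Run:
```python
from h import *
o=r.get_obs(); print(o["clock"],o["tcp_pos"],o["contact_force"],o["grip_width"]); print(R.from_rotvec(o["orientation"]).as_matrix().round(3))
```

```text
4.25 [0.49800108 0.30216968 0.08262296] [-1.67339495 -0.87595544  5.68855264] 0.01757846552776052
[[ 0.02  1.    0.  ]
 [ 1.   -0.02  0.  ]
 [ 0.    0.   -1.  ]]
```

>>> {"fn": "carry_out", "kwargs": {
  "motion": "1 0 0 -8 0;1 0 0 -15 0;1 0 0 -20 0;1 0 0 -25 0;1 0 0 -25 0;1 0 0 -25 0;1 0 0 -25 0;1 0 0 -4 0"
}}

```text
clock: 5.25
tcp_pos: [0.4989, 0.3025, 0.2317]
orientation: [2.244, 2.199, 0.006]
contact_force: [-0.0, 0.2, -0.4]
grip_width: 0.0174
```

>>> {"fn": "carry_out", "kwargs": {
  "motion": "1 -20 0 0 0;1 -45 0 0 0;1 -60 0 0 0;1 -60 0 0 0;1 -60 0 0 0;1 -50 0 0 0;1 -35 0 0 0;1 0 0 0 0"
}}

```text
clock: 6.25
tcp_pos: [0.4894, -0.0324, 0.2283]
orientation: [-2.251, -2.191, 0.004]
contact_force: [-0.0, 0.5, -1.0]
grip_width: 0.0174
```

Run:
```python
from h import *
o=r.get_obs(); print(o["clock"],o["tcp_pos"],o["contact_force"],o["grip_width"],o["joints"].round(2)); print(R.from_rotvec(o["orientation"]).as_matrix().round(3))
c=camera_params("wrist"); print(c["eye"],c["attitude"])
cv2.imwrite("pics/d_wrist.png",grab_frame("wrist")[:,:,::-1])
```

```text
6.25 [ 0.48935097 -0.03237321  0.22833533] [-0.01945378  0.47120878 -1.03664784] 0.01740363990174225 [-0.53  0.18  0.53  2.02 -0.11  0.97  0.03]
[[ 0.027  1.    -0.002]
 [ 1.    -0.027 -0.001]
 [-0.001 -0.002 -1.   ]]
[0.49225755 0.04709255 0.37102821] [ 2.82746777 -0.03684877 -0.00923513]
```

View pics/d_wrist.png

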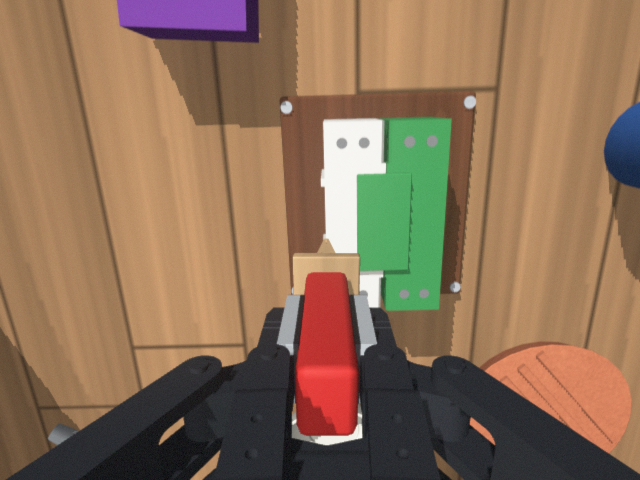

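Run:
```python
from h import *
im=cv2.imread("pics/d_wrist.png"); 
cv2.imwrite("pics/d2.png",cv2.resize(im[85:315,275:485],None,fx=2.6,fy=2.6,interpolation=cv2.INTER_CUBIC))
a=cv2.resize(im[110:180,350:420],None,fx=5,fy=5,interpolation=cv2.INTER_CUBIC);b=cv2.resize(im[255:325,350:420],None,fx=5,fy=5,interpolation=cv2.INTER_CUBIC)
cv2.imwrite("pics/d3.png",np.hstack([a,b]))
for row in (130,140,150,158,275,285,295): print(row,[tuple(int(k) for k in im[row,u]) for u in range(376,394)])
```

```text
130 [(242, 245, 246), (242, 245, 246), (241, 245, 245), (241, 245, 245), (241, 245, 245), (232, 237, 238), (171, 180, 179), (154, 162, 161), (95, 122, 91), (64, 95, 59), (64, 104, 61), (61, 97, 56), (72, 114, 64), (94, 156, 80), (100, 167, 83), (99, 166, 82), (100, 168, 84), (105, 173, 87)]
140 [(241, 245, 245), (242, 245, 246), (242, 245, 246), (241, 245, 246), (240, 243, 244), (225, 230, 231), (167, 174, 173), (146, 153, 154), (84, 103, 85), (56, 84, 55), (57, 85, 54), (66, 103, 60), (73, 118, 63), (97, 163, 81), (98, 167, 82), (100, 168, 82), (101, 170, 82), (103, 173, 86)]
150 [(240, 244, 245), (241, 245, 246), (241, 244, 245), (241, 244, 245), (241, 244, 244), (209, 217, 218), (166, 173, 173), (141, 152, 144), (75, 97, 74), (57, 84, 54), (58, 87, 56), (70, 110, 61), (78, 127, 67), (97, 163, 80), (101, 168, 83), (97, 165, 80), (103, 171, 85), (101, 173, 85)]
158 [(243, 246, 246), (241, 245, 245), (241, 244, 245), (241, 245, 245), (239, 242, 243), (192, 198, 198), (163, 169, 169), (132, 143, 132), (72, 94, 70), (59, 84, 56), (58, 87, 55), (67, 109, 60), (85, 137, 74), (99, 165, 82
[... 220 characters left out ...]
, (93, 159, 76), (96, 165, 77), (95, 166, 76), (97, 167, 79), (95, 164, 75), (97, 165, 76), (98, 167, 78), (97, 165, 78), (97, 166, 79)]
285 [(240, 244, 245), (238, 243, 243), (223, 229, 229), (168, 175, 173), (130, 139, 134), (63, 86, 60), (48, 80, 44), (53, 79, 48), (52, 82, 46), (65, 112, 55), (92, 160, 74), (95, 165, 76), (98, 167, 79), (98, 168, 79), (101, 170, 80), (95, 166, 76), (96, 168, 78), (98, 169, 80)]
295 [(241, 244, 245), (238, 242, 242), (212, 218, 220), (164, 170, 173), (119, 130, 137), (64, 86, 82), (51, 79, 52), (51, 81, 47), (59, 94, 51), (70, 119, 59), (92, 159, 72), (94, 164, 75), (97, 167, 78), (97, 168, 77), (96, 167, 77), (99, 170, 81), (101, 170, 80), (98, 168, 78)]
```

View pics/d2.png

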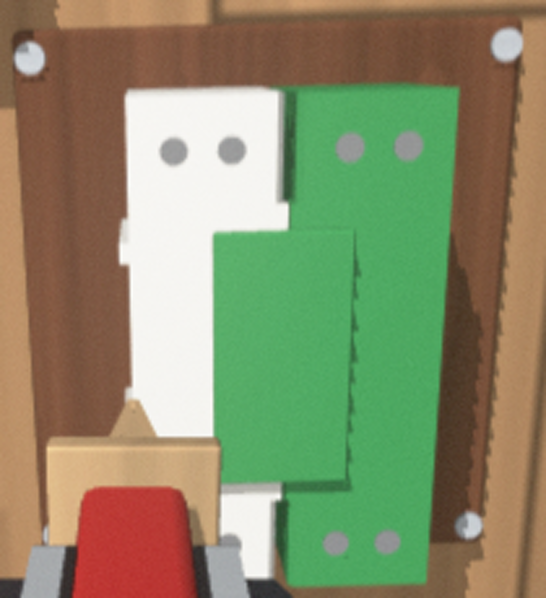

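View pics/d3.png

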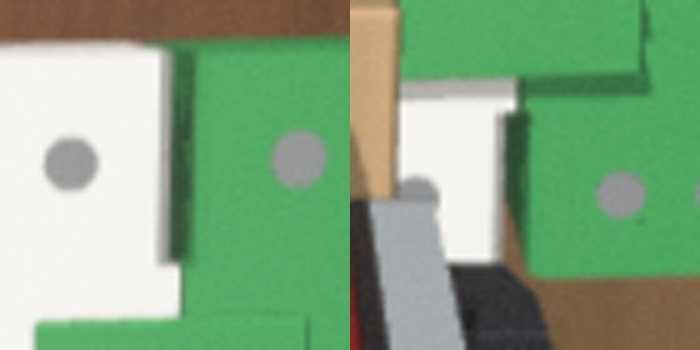

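Run:
```python
from h import *
c=camera_params("wrist"); o=r.get_obs(); print(o["clock"])
M=R.from_rotvec(o["orientation"]).as_matrix()
P=lambda u,v,z=.078:(ray(c,u,v,z)*1000).round(1)[:2]
for row,a,b in((130,381.8,389.0),(140,381.5,388.8),(150,381.3,388.6),(158,381.1,388.4),(285,378.7,385.6),(295,378.3,385.5)): 
    A,B=P(a,row),P(b,row); print(row,A,B,"mid",(A+B)/2,"w",B-A)
print("white slit edges", P(384.5,165),P(383,275))
tip=o["tcp_pos"]+M@[0,0,.0726]; print("tip exp",tip,proj(c,tip),"tip seen at u~325.5,v~239:",P(325.5,239,tip[2]))
# corners in d2 crop
q=lambda x,y,z:P(275+x/2.6,85+y/2.6,z)
print("board screws",[q(*p,.014) for p in((29,58),(507,44),(468,525))])
print("body corners",[q(*p,.078) for p in((126,92),(459,88),(428,583),(287,584))])
print("lip",[q(*p,.082) for p in((213,233),(354,231),(346,479))])
```

```text
6.3
130 [530.7  33.9] [535.9  33.8] mid [533.3   33.85] w [ 5.2 -0.1]
140 [530.7  27. ] [535.9  26.9] mid [533.3   26.95] w [ 5.2 -0.1]
150 [530.7  20. ] [535.9  19.9] mid [533.3   19.95] w [ 5.2 -0.1]
158 [530.6  14.3] [535.9  14.2] mid [533.25  14.25] w [ 5.3 -0.1]
285 [530.6 -86.6] [536.1 -86.7] mid [533.35 -86.65] w [ 5.5 -0.1]
295 [530.4 -95.4] [536.3 -95.6] mid [533.35 -95.5 ] w [ 5.9 -0.2]
white slit edges [533.2   9.2] [533.9 -77.9]
tip exp [ 0.48965715 -0.03007478  0.15577448] (np.float64(325.7328151851907), np.float64(253.63078030650948)) tip seen at u~325.5,v~239: [489.7 -21.2]
board screws [array([457.3,  51.2]), array([613.4,  51.9]), array([ 613.8, -120. ])]
body corners [array([489.5,  41.5]), array([579.7,  40.4]), array([ 580.9, -109.4]), array([ 536.5, -108.8])]
lip [array([512.8,   3.2]), array([552.1,   2.9]), array([552.8, -71.7])]
```

The wrist view shows the mould with a clear slot at the left notch (384–388.6, 140) and at the right (380.5–385.5, 288). Both put the slot's middle at x≈0.5344. The body is 90 × 150 mm, as it should be. I'll move over the left notch.

>>> {"fn": "carry_out", "kwargs": {
  "motion": "1 0 0 0 -0.03;1 14 11 0 0;1 14 11 0 0;1 14 11 -10 0;1 14 11 -20 0;1 0 0 -0 0;1 0 0 0 0;1 0 0 0 0"
}}

```text
clock: 7.3
tcp_pos: [0.534, 0.0279, 0.2586]
orientation: [-2.211, -2.231, 0.002]
contact_force: [-1.3, -0.3, -0.7]
grip_width: 0.0175
```

```bash
cat > s.py <<'E'
from h import *
o=r.get_obs(); M=R.from_rotvec(o["orientation"]).as_matrix()
tip=o["tcp_pos"]+M@[0,0,.0726]
print(round(o["clock"],2),"tcp",o["tcp_pos"].round(4),"tip",(tip*1000).round(1),"F",o["contact_force"].round(2),"gw",round(o["grip_width"],4),"yaw",round(float(np.arctan2(M[1,1],M[0,1])),4),"tilt",M[:2,2].round(4))
E
python3 s.py
```

```text
7.3 tcp [0.534  0.0279 0.2586] tip [533.9  27.9 186. ] F [-1.32 -0.31 -0.71] gw 0.0175 yaw 0.009 tilt [-0.0014 -0.0003]
```

>>> {"fn": "carry_out", "kwargs": {
  "motion": "1 -2 0.5 10 0.005;1 0 0 20 0;1 0 0 25 0;1 0 0 20 0;1 0 0 12 0;1 0 0 7 0;1 0 0 0 0;1 0 0 0 0"
}}

```text
clock: 8.3
tcp_pos: [0.5357, 0.0266, 0.1659]
orientation: [2.216, 2.226, 0.002]
contact_force: [0.0, -0.3, -0.5]
grip_width: 0.0173
```

```bash
python3 s.py
python3 - <<'E'
from h import *
im=grab_frame("wrist")[:,:,::-1]; cv2.imwrite("pics/e.png",im)
s=grab_frame("side")[:,:,::-1]; cv2.imwrite("pics/e_s.png",cv2.resize(s[130:280,250:400],None,fx=4,fy=4,interpolation=cv2.INTER_CUBIC))
E
```

```text
8.3 tcp [0.5357 0.0266 0.1659] tip [535.8  26.6  93.3] F [ 0.04 -0.31 -0.52] gw 0.0173 yaw 0.0049 tilt [0.0011 0.0003]
```

View pics/e.png

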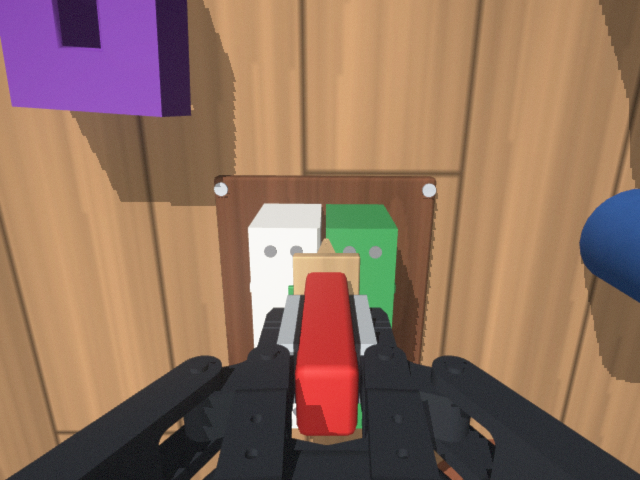

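View pics/e_s.png

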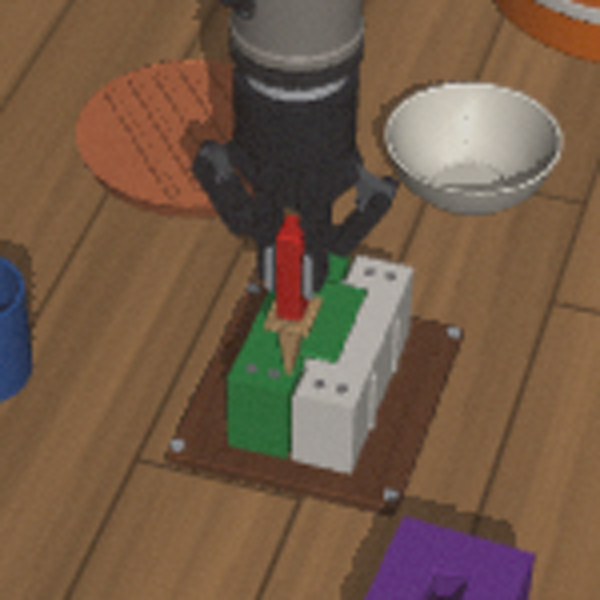

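```bash
python3 s.py
python3 - <<'E'
from h import *
im=cv2.imread("pics/e.png"); c=camera_params("wrist")
cv2.imwrite("pics/e2.png",cv2.resize(im[195:265,290:365],None,fx=8,fy=8,interpolation=cv2.INTER_CUBIC))
for row in (212,225,232): print(row,[(u,int(im[row,u,1]),int(im[row,u,2])) for u in range(317,332)])
P=lambda u,v,z=.078:(ray(c,u,v,z)*1000).round(1)[:2]
for u in (319,321,323,325,327): print(u,P(u,225))
print(P(290,270,.061+.0), proj(c,[.5357,.0366,.0933]))
E
```

```text
8.4 tcp [0.5357 0.0266 0.1659] tip [535.8  26.6  93.3] F [-0.13  0.44 -0.71] gw 0.0172 yaw 0.005 tilt [0.0012 0.0004]
212 [(317, 223, 226), (318, 223, 224), (319, 224, 225), (320, 216, 218), (321, 117, 126), (322, 72, 93), (323, 68, 92), (324, 85, 119), (325, 96, 119), (326, 142, 82), (327, 148, 77), (328, 145, 75), (329, 146, 75), (330, 146, 76), (331, 145, 73)]
225 [(317, 224, 225), (318, 226, 227), (319, 219, 221), (320, 163, 166), (321, 95, 106), (322, 71, 93), (323, 69, 91), (324, 69, 89), (325, 79, 88), (326, 142, 78), (327, 147, 76), (328, 146, 76), (329, 148, 79), (330, 146, 77), (331, 147, 76)]
232 [(317, 192, 193), (318, 174, 175), (319, 168, 170), (320, 125, 128), (321, 85, 99), (322, 71, 94), (323, 68, 91), (324, 69, 91), (325, 88, 90), (326, 166, 86), (327, 175, 89), (328, 173, 85), (329, 174, 85), (330, 180, 90), (331, 178, 90)]
319 [531.7  39.3]
321 [532.9  39.3]
323 [534.1  39.3]
325 [535.3  39.3]
327 [536.5  39.4]
[512.    2.9] (np.float64(325.5869568707252), np.float64(237.12450333533502))
```

View pics/e2.png

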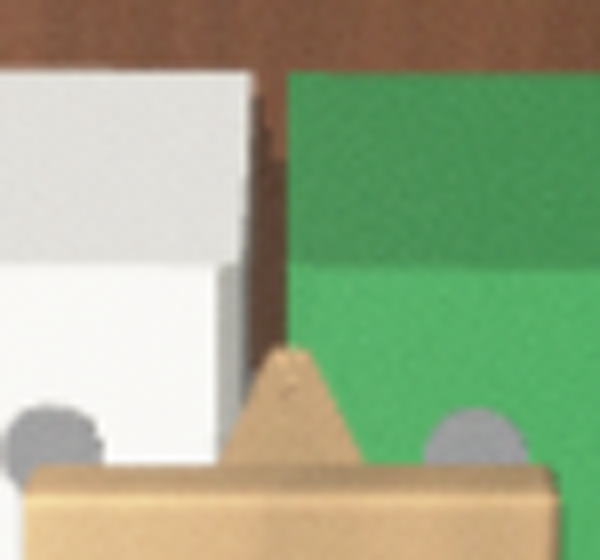

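The crop shows the slot between the white wall (u≈320.1) and the green wall (u≈326.0), with its middle at x≈534.2, and the wedge tip at u≈326.2, about 1.9 mm too far toward green. I'll shift it over.

>>> {"fn": "carry_out", "kwargs": {
  "motion": "1 0 -1 0 0;1 0 -0.8 0 0;1 0 0 2 0;1 0 0 2 0;1 0 0 2 0;1 0 0 2 0;1 0 0 0 0;1 0 0 0 0"
}}

```text
clock: 9.4
tcp_pos: [0.5335, 0.0265, 0.1573]
orientation: [2.216, 2.227, 0.0]
contact_force: [-0.2, -0.3, 0.2]
grip_width: 0.0172
```

```bash
python3 s.py
```

```text
9.4 tcp [0.5335 0.0265 0.1573] tip [533.5  26.5  84.7] F [-0.23 -0.27  0.19] gw 0.0172 yaw 0.0049 tilt [0. 0.]
```

>>> {"fn": "carry_out", "kwargs": {
  "motion": "1 0 0.3 1.5 0;1 0 0 1.5 0;1 0 0 1.5 0;1 0 0 1.5 0;1 0 0 1 0;1 0 0 1 0;1 0 0 1 0;1 0 0 0.5 0"
}}

```text
clock: 10.4
tcp_pos: [0.5337, 0.0266, 0.1477]
orientation: [-2.216, -2.227, 0.0]
contact_force: [0.2, -0.3, -0.6]
grip_width: 0.0168
```

```bash
python3 s.py
```

```text
10.4 tcp [0.5337 0.0266 0.1477] tip [533.7  26.5  75.1] F [ 0.22 -0.29 -0.6 ] gw 0.0168 yaw 0.005 tilt [-0. -0.]
```

>>> {"fn": "carry_out", "kwargs": {
  "motion": "1 0 0 1 0;1 0 0 1 0;1 0 -0.1 1 0;1 0 -0.1 1 0;1 0 -0.1 1 0;1 0 -0.1 1 0;1 0 0 0 0;1 0 0 0 0"
}}

```text
clock: 11.4
tcp_pos: [0.5336, 0.0266, 0.1423]
orientation: [2.216, 2.227, 0.001]
contact_force: [-0.8, -0.3, 6.1]
grip_width: 0.0173
```

```bash
python3 s.py
```

```text
11.4 tcp [0.5336 0.0266 0.1423] tip [533.7  26.7  69.7] F [-0.76 -0.28  6.07] gw 0.0173 yaw 0.0049 tilt [0.0005 0.0005]
```

>>> {"fn": "carry_out", "kwargs": {
  "motion": "1 0 -0.2 1 0;1 0 -0.2 1 0;1 0 -0.2 1 0;1 0 -0.2 1 0;1 0 -0.15 1 0;1 0 -0.15 1 0;1 0 0 0 0;1 0 0 0 0"
}}

```text
clock: 12.4
tcp_pos: [0.5329, 0.0267, 0.1372]
orientation: [2.216, 2.227, 0.002]
contact_force: [-3.5, -0.3, 14.5]
grip_width: 0.0176
```

```bash
python3 s.py
```

```text
12.4 tcp [0.5329 0.0267 0.1372] tip [533.   26.7  64.6] F [-3.53 -0.34 14.55] gw 0.0176 yaw 0.0048 tilt [0.0012 0.001 ]
```

>>> {"fn": "carry_out", "kwargs": {
  "motion": "1 0 -0.3 0 0;1 0 -0.3 0 0;1 0 -0.3 0 0;1 0 0 0 0;1 0 0 0 0;1 0 0 0 0;1 0 0 0 0;1 0 0 0 0"
}}

```text
clock: 13.4
tcp_pos: [0.5327, 0.0267, 0.1372]
orientation: [2.215, 2.226, 0.004]
contact_force: [-1.1, -0.4, 11.6]
grip_width: 0.0171
```

```bash
python3 s.py
```

```text
13.4 tcp [0.5327 0.0267 0.1372] tip [532.9  26.7  64.6] F [-1.12 -0.43 11.59] gw 0.0171 yaw 0.0048 tilt [0.0028 0.0009]
```

>>> {"fn": "carry_out", "kwargs": {
  "motion": "1 0 -0.4 0 0;1 0 -0.4 0 0;1 0 -0.4 0.5 0;1 0 -0.2 1 0;1 0 -0.2 1 0;1 0 -0.2 1 0;1 0 -0.2 1 0;1 0 0 0 0"
}}

```text
clock: 14.4
tcp_pos: [0.5318, 0.0267, 0.133]
orientation: [2.214, 2.225, 0.007]
contact_force: [1.9, -0.4, 10.0]
grip_width: 0.0176
```

```bash
python3 s.py
```

```text
14.4 tcp [0.5318 0.0267 0.133 ] tip [532.2  26.8  60.4] F [ 1.89 -0.39 10.01] gw 0.0176 yaw 0.005 tilt [0.0051 0.0009]
```

>>> {"fn": "carry_out", "kwargs": {
  "motion": "1 0 0.8 -3 0;1 0 0.6 -4 0;1 0 0.6 -4 0;1 0 0.6 -5 0;1 0 0.3 -8 0;1 0 0 -12 0;1 0 0 -12 0;1 0 0 0 0"
}}

```text
clock: 15.4
tcp_pos: [0.533, 0.0266, 0.1806]
orientation: [2.215, 2.226, 0.003]
contact_force: [0.1, 0.7, -1.4]
grip_width: 0.0173
```

```bash
python3 s.py;  python3 - <<'E'
from h import *
im=grab_frame("wrist")[:,:,::-1]; cv2.imwrite("pics/f.png",im)
cv2.imwrite("pics/f2.png",cv2.resize(im[180:300,270:390],None,fx=5,fy=5,interpolation=cv2.INTER_CUBIC))
E
```

```text
15.4 tcp [0.533  0.0266 0.1806] tip [533.1  26.7 108. ] F [ 0.08  0.71 -1.39] gw 0.0173 yaw 0.005 tilt [0.0021 0.0008]
```

View pics/f2.png

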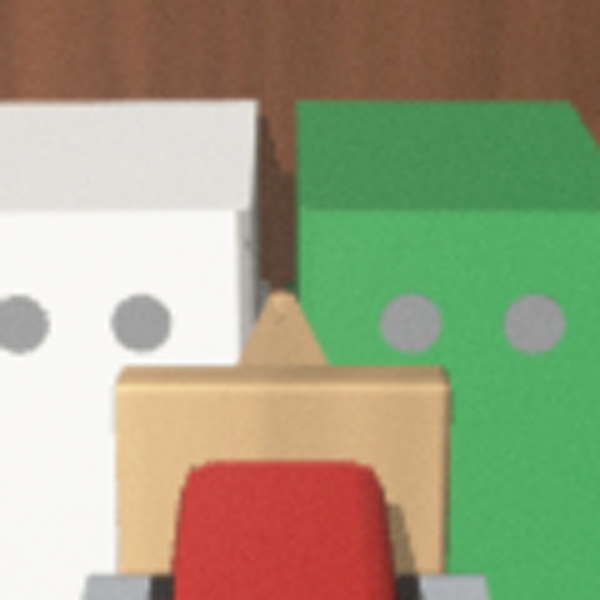

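```bash
python3 - <<'E'
from h import *
im=cv2.imread("pics/f.png"); c=camera_params("wrist"); o=r.get_obs(); print(c["eye"],o["tcp_pos"])
P=lambda u,v,z=.078:(ray(c,u,v,z)*1000).round(1)[:2]
for row in (224,228,232): print(row,[(u,int(im[row,u,0]),int(im[row,u,1]),int(im[row,u,2])) for u in range(314,334)])
for u in (317.2,321,329.8): print(u,P(u,226))
M=R.from_rotvec(o["orientation"]).as_matrix(); tip=o["tcp_pos"]+M@[0.01,0,.0726]; print(proj(c,tip))
col=o["tcp_pos"]+M@[0.018,0,.0726-.051]; print("collar top edge exp",proj(c,col),"bot",proj(c,o["tcp_pos"]+M@[0.018,0,.0726-.045]))
print("handle top", proj(c,o["tcp_pos"]+M@[0.012,0,.0726-.123]),proj(c,o["tcp_pos"]+M@[-0.012,0,.0726-.123]))
E
python3 - <<'E'
import cv2
im=cv2.imread("pics/f.png")
print([tuple(map(int,im[v,327])) for v in range(232,300,2)])
E
```

```text
[0.53242831 0.10595305 0.32272027] [0.5325173  0.02664161 0.17989818]
224 [(314, 245, 248, 248), (315, 246, 248, 249), (316, 242, 245, 246), (317, 201, 208, 211), (318, 171, 177, 178), (319, 164, 172, 173), (320, 129, 133, 135), (321, 89, 98, 103), (322, 55, 70, 87), (323, 54, 68, 88), (324, 55, 68, 89), (325, 56, 70, 92), (326, 58, 71, 90), (327, 52, 66, 89), (328, 57, 75, 87), (329, 70, 117, 69), (330, 99, 167, 82), (331, 102, 172, 86), (332, 102, 173, 86), (333, 104, 175, 85)]
228 [(314, 245, 248, 248), (315, 246, 248, 249), (316, 243, 246, 247), (317, 205, 212, 215), (318, 171, 177, 179), (319, 143, 147, 149), (320, 126, 131, 133), (321, 88, 97, 103), (322, 59, 72, 89), (323, 57, 69, 90), (324, 57, 69, 90), (325, 53, 66, 90), (326, 58, 70, 92), (327, 53, 67, 89), (328, 57, 76, 87), (329, 75, 121, 72), (330, 100, 168, 84), (331, 101, 170, 84), (332, 103, 173, 86), (333, 102, 174, 86)]
232 [(314, 245, 248, 249), (315, 244, 248, 248), (316, 241, 245, 246), (317, 210, 218, 218), (318, 176, 182, 184), (319, 168, 173, 176), (320, 139, 144, 145), (321, 96, 102, 108), (322, 59, 71, 89), 
[... 473 characters left out ...]
50.7058564901654))
handle top (np.float64(324.67671677518945), np.float64(368.42028822340785)) (np.float64(324.72818849732494), np.float64(438.5079479958208))
[(55, 69, 92), (57, 72, 92), (58, 79, 70), (86, 121, 129), (125, 166, 200), (124, 166, 198), (123, 164, 197), (121, 160, 193), (119, 161, 194), (119, 160, 190), (119, 158, 188), (108, 143, 173), (121, 160, 194), (133, 179, 215), (128, 173, 208), (127, 171, 205), (126, 170, 205), (126, 170, 204), (125, 170, 204), (125, 169, 204), (81, 101, 199), (59, 65, 195), (60, 65, 195), (62, 67, 197), (57, 62, 195), (57, 62, 195), (58, 64, 196), (58, 64, 197), (58, 62, 196), (56, 63, 197), (56, 61, 194), (59, 63, 197), (53, 57, 195), (57, 60, 197)]
```

View pics/f.png

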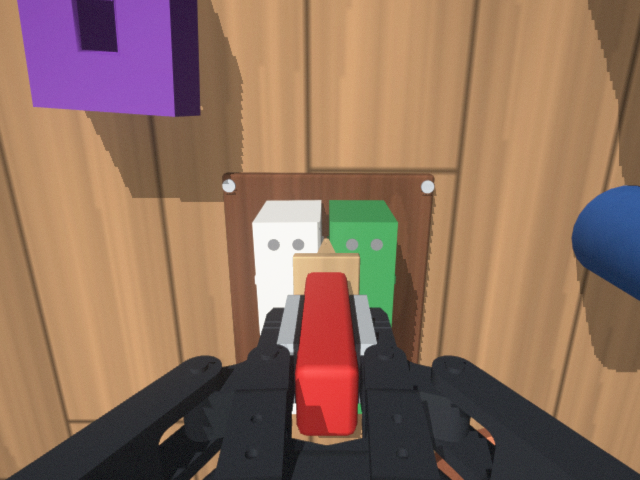

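```bash
python3 - <<'E'
from h import *
c=camera_params("wrist")
im=cv2.imread("pics/f.png")
def edge(im,row,lo,hi,ch):
    g=np.mean([im[q,lo:hi,ch].astype(float) for q in (row-1,row,row+1)],0); a,b=g[:3].mean(),g[-3:].mean(); m=(a+b)/2
    i=[k for k in range(len(g)-1) if (g[k]-m)*(g[k+1]-m)<=0]; return [round(lo+k+(m-g[k])/(g[k+1]-g[k]),2) for k in i]
print([int(x) for x in im[228,248:262,0]],[int(x) for x in im[228,386:402,1]])
for row in (224,228,232):
    l=edge(im,row,246,264,0); rr=edge(im,row,384,404,2); rg=edge(im,row,384,404,1); print(row,l,rr,rg, (ray(c,l[-1],row,.078)*1000)[:2].round(1),(ray(c,rg[0],row,.078)*1000)[:2].round(1))
E
for f in d e; do python3 - <<E
import cv2
im=cv2.imread("pics/$f.png" if "$f"=="e" else "pics/d_wrist.png")
E
done
python3 - <<'E'
import sys; sys.path.insert(0,'.')
import cv2
im=cv2.imread("pics/e.png")
print("e",[int(x) for x in im[232,244:262,0]],[int(x) for x in im[232,386:402,1]])
im=cv2.imread("pics/d_wrist.png")
print("d",[int(x) for x in im[140,316:332,0]],[int(x) for x in im[140,440:456,1]])
print("d right",[int(x) for x in im[140,376:394,0]])
E
```

```text
[69, 72, 70, 84, 160, 242, 246, 246, 246, 247, 247, 247, 245, 247] [175, 178, 177, 174, 175, 174, 175, 177, 176, 175, 171, 143, 95, 84, 85, 85]
224 [np.float64(251.62)] [np.float64(397.43)] [np.float64(397.49)] [485.2  35.8] [578.4  36.3]
228 [np.float64(251.96)] [np.float64(397.24)] [np.float64(397.26)] [485.3  33.1] [578.4  33.6]
232 [np.float64(252.27)] [np.float64(397.02)] [np.float64(396.83)] [485.4  30.4] [578.3  30.9]
e [70, 73, 71, 102, 214, 244, 247, 246, 247, 246, 246, 245, 246, 247, 247, 246, 247, 246] [179, 177, 174, 178, 177, 177, 172, 176, 173, 174, 172, 148, 96, 89, 85, 84]
d [64, 65, 70, 67, 69, 70, 75, 149, 237, 243, 242, 242, 242, 243, 242, 242] [169, 169, 167, 171, 167, 169, 169, 169, 169, 162, 109, 80, 77, 77, 80, 79]
d right [241, 242, 242, 241, 240, 225, 167, 146, 84, 56, 57, 66, 73, 97, 98, 100, 101, 103]
```

The left end now measures 93.0 mm across both halves, so its gap is about 3 mm and the wedge rides about 3 mm higher in the grip than assumed. I'll move to the right notch.

>>> {"fn": "carry_out", "kwargs": {
  "motion": "1 -10 0 0 0;1 -25 0 0 0;1 -35 0.2 0 0;1 -30 0.2 0 0;1 -20 0 0 0;1 0 0 3 0;1 0 0 3 0;1 0 0 0 0"
}}

```text
clock: 16.45
tcp_pos: [0.533, -0.0922, 0.1727]
orientation: [-2.213, -2.228, 0.001]
contact_force: [1.3, 0.3, -0.2]
grip_width: 0.0176
```

```bash
python3 s.py;  python3 - <<'E'
from h import *
im=grab_frame("wrist")[:,:,::-1]; cv2.imwrite("pics/g.png",im)
cv2.imwrite("pics/g2.png",cv2.resize(im[180:300,270:390],None,fx=5,fy=5,interpolation=cv2.INTER_CUBIC))
E
```

```text
16.45 tcp [ 0.533  -0.0922  0.1727] tip [532.9 -92.2 100.1] F [ 1.31  0.27 -0.24] gw 0.0176 yaw 0.0068 tilt [-0.0012  0.0004]
```

View pics/g2.png

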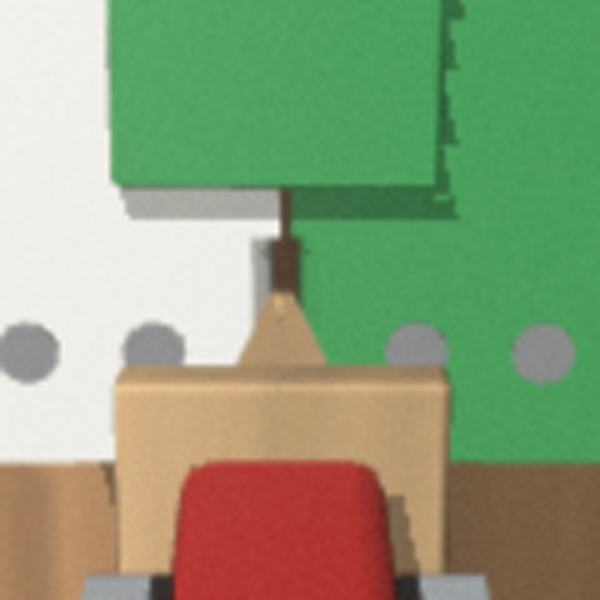

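View pics/g.png

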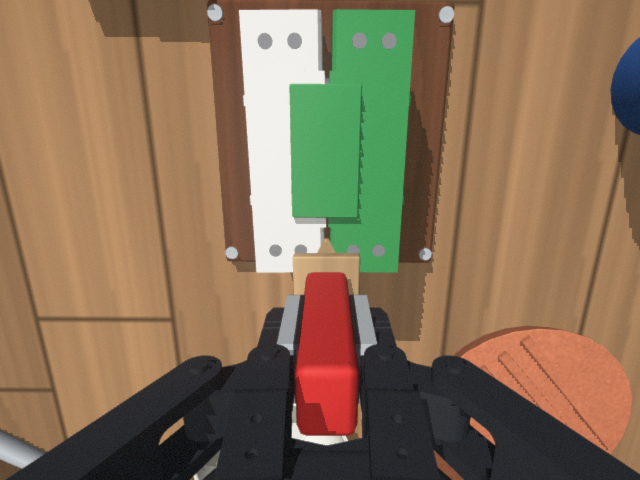

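The slot (271–299 in the crop) is nearly centred under the tip (282). Going down.

>>> {"fn": "carry_out", "kwargs": {
  "motion": "1 -1 0.3 5 0;1 0 0 5 0;1 0 0 5 0;1 0 0 4 0;1 0 0 2 0;1 0 0 2 0;1 0 0 1 0;1 0 0 0 0"
}}

```text
clock: 17.5
tcp_pos: [0.5336, -0.0945, 0.1493]
orientation: [-2.216, -2.227, -0.0]
contact_force: [0.4, 0.5, -0.8]
grip_width: 0.0172
```

```bash
python3 s.py
```

```text
17.5 tcp [ 0.5336 -0.0945  0.1493] tip [533.6 -94.5  76.7] F [ 0.41  0.46 -0.79] gw 0.0172 yaw 0.0049 tilt [0. 0.]
```

>>> {"fn": "carry_out", "kwargs": {
  "motion": "1 0 0 1 0;1 0 0 1 0;1 0 0 1 0;1 0 0 1 0;1 0 0 1 0;1 0 -0.1 1 0;1 0 -0.1 1 0;1 0 0 0 0"
}}

```text
clock: 18.5
tcp_pos: [0.5333, -0.0945, 0.1422]
orientation: [-2.216, -2.227, 0.0]
contact_force: [0.5, -0.5, -1.3]
grip_width: 0.0169
```

```bash
python3 s.py
```

```text
18.5 tcp [ 0.5333 -0.0945  0.1422] tip [533.3 -94.5  69.6] F [ 0.49 -0.48 -1.27] gw 0.0169 yaw 0.0049 tilt [-0.0001 -0.    ]
```

>>> {"fn": "carry_out", "kwargs": {
  "motion": "1 0 -0.3 1 0;1 0 -0.2 1 0;1 0 -0.2 1 0;1 0 -0.2 1 0;1 0 -0.2 1 0;1 0 -0.2 1 0;1 0 -0.2 1 0;1 0 0 0 0"
}}

```text
clock: 19.5
tcp_pos: [0.5327, -0.0948, 0.1368]
orientation: [2.216, 2.226, 0.003]
contact_force: [-3.2, -0.4, 13.4]
grip_width: 0.0177
```

```bash
python3 s.py
```

```text
19.5 tcp [ 0.5327 -0.0948  0.1368] tip [532.9 -94.8  64.2] F [-3.21 -0.45 13.42] gw 0.0177 yaw 0.0046 tilt [0.002  0.0004]
```

>>> {"fn": "carry_out", "kwargs": {
  "motion": "1 0 -0.4 0 0;1 0 -0.4 0 0;1 0 -0.4 0 0;1 0 -0.3 0.5 0;1 0 -0.3 1 0;1 0 -0.2 1 0;1 0 -0.2 1 0;1 0 -0.2 1 0"
}}

```text
clock: 20.5
tcp_pos: [0.5318, -0.095, 0.1328]
orientation: [2.214, 2.224, 0.005]
contact_force: [-0.5, 0.2, 13.0]
grip_width: 0.0176
```

```bash
python3 s.py
```

```text
20.5 tcp [ 0.5318 -0.095   0.1328] tip [532.1 -95.   60.2] F [-0.54  0.21 12.96] gw 0.0176 yaw 0.0047 tilt [ 0.005  -0.0001]
```

>>> {"fn": "carry_out", "kwargs": {
  "motion": "1 0 -0.5 0 0;1 0 -0.3 1 0;1 0 -0.2 1 0;1 0 -0.2 1 0;1 0 -0.2 1 0;1 0 -0.2 1 0;1 0 -0.2 1 0;1 0 0 0 0"
}}

```text
clock: 21.5
tcp_pos: [0.5307, -0.095, 0.1267]
orientation: [2.213, 2.223, 0.007]
contact_force: [1.7, 0.1, 9.7]
grip_width: 0.017
```

```bash
python3 s.py
```

```text
21.5 tcp [ 0.5307 -0.095   0.1267] tip [531.1 -95.   54.1] F [1.73 0.05 9.73] gw 0.017 yaw 0.0047 tilt [ 0.0064 -0.0005]
```

>>> {"fn": "carry_out", "kwargs": {
  "motion": "1 0 -0.2 1 0;1 0 -0.2 1 0;1 0 -0.2 1 0;1 0 0 0 0;1 0 0.5 -2 0;1 0 0.5 -3 0;1 0 0.6 -4 0;1 0 0.6 -4 0"
}}

```text
clock: 22.5
tcp_pos: [0.5293, -0.0944, 0.1349]
orientation: [-2.216, -2.227, 0.0]
contact_force: [3.0, -0.4, -2.2]
grip_width: 0.0172
```

>>> {"fn": "carry_out", "kwargs": {
  "motion": "1 0 0.6 -4 0;1 0 0.6 -6 0;1 0 0.6 -8 0;1 0 0.3 -10 0;1 0 0 -10 0;1 0 0 -6 0;1 0 0 0 0;1 0 0 0 0"
}}

```text
clock: 23.5
tcp_pos: [0.5311, -0.0943, 0.1786]
orientation: [-2.215, -2.227, 0.0]
contact_force: [0.0, -0.4, -1.0]
grip_width: 0.0173
```

```bash
python3 s.py;  python3 - <<'E'
from h import *
im=grab_frame("wrist")[:,:,::-1]; cv2.imwrite("pics/i.png",im)
cv2.imwrite("pics/i2.png",cv2.resize(im[180:300,270:390],None,fx=5,fy=5,interpolation=cv2.INTER_CUBIC))
E
```

```text
23.5 tcp [ 0.5311 -0.0943  0.1786] tip [531.1 -94.3 106. ] F [ 0.03 -0.43 -1.  ] gw 0.0173 yaw 0.0051 tilt [-0.0005  0.0001]
```

View pics/i2.png

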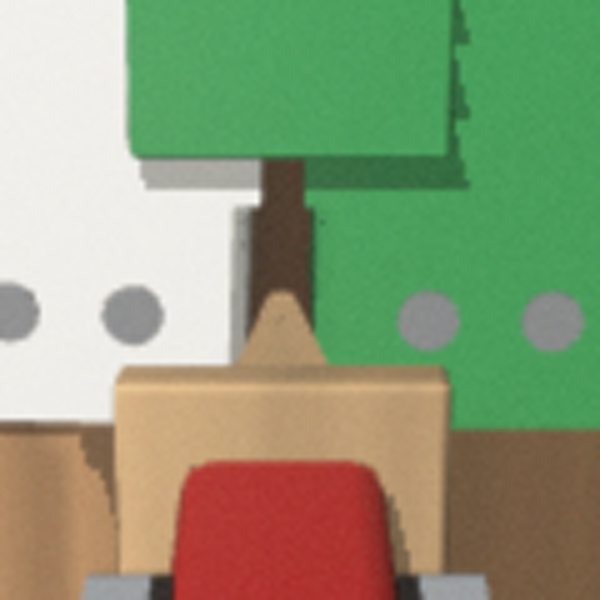

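View pics/i.png

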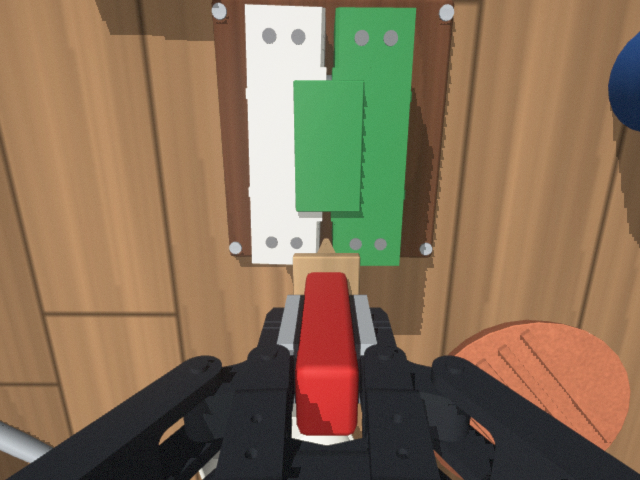

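```bash
cat > w.py <<'E'
from h import *
import sys
def edge(im,row,lo,hi,ch):
    g=np.mean([im[q,lo:hi,ch].astype(float) for q in (row-1,row,row+1)],0); a,b=g[:3].mean(),g[-3:].mean(); m=(a+b)/2
    i=[k for k in range(len(g)-1) if (g[k]-m)*(g[k+1]-m)<=0]; return [round(float(lo+k+(m-g[k])/(g[k+1]-g[k])),2) for k in i]
def width(im,c,row,L,G,z=.078):
    l=edge(im,row,L-8,L+8,0); g=edge(im,row,G-8,G+8,1)
    A=ray(c,l[0],row,z)*1000;B=ray(c,g[-1],row,z)*1000; print(row,l,g,A[:2].round(1),B[:2].round(1),"W",(B-A)[0].round(2))
E
python3 - <<'E'
from w import *
im=cv2.imread("pics/i.png"); c=camera_params("wrist")
for row in (20,30,40,50): width(im,c,row,246,413)
for row in (240,248,255): width(im,c,row,252,400)
E
```

```text
20 [244.53] [414.89] [486.   30.8] [579.   31.3] W 92.91
30 [244.86] [414.42] [485.9  25.9] [579.1  26.4] W 93.12
40 [245.24] [413.69] [485.9  20.9] [579.   21.4] W 93.16
50 [245.45] [412.9] [485.7  15.8] [579.   16.4] W 93.26
240 [250.88] [400.43] [482.9 -95.6] [579.  -95.1] W 96.16
248 [251.2] [399.72] [ 482.8 -101.1] [ 578.9 -100.5] W 96.12
255 [251.33] [399.45] [ 482.6 -105.9] [ 579.  -105.3] W 96.41
```

>>> {"fn": "carry_out", "kwargs": {
  "motion": "1 10 0.5 0 0;1 25 0.5 0 0;1 35 0.5 0 0;1 30 0.4 0 0;1 20 0.2 0 0;1 0 0 5 0;1 0 0 5 0;1 0 0 0 0"
}}

```text
clock: 24.55
tcp_pos: [0.5324, 0.0243, 0.1682]
orientation: [-2.218, -2.225, 0.002]
contact_force: [0.1, -0.3, -0.7]
grip_width: 0.0175
```

```bash
python3 s.py;  python3 - <<'E'
from h import *
im=grab_frame("wrist")[:,:,::-1]; cv2.imwrite("pics/j.png",im)
cv2.imwrite("pics/j2.png",cv2.resize(im[180:300,270:390],None,fx=5,fy=5,interpolation=cv2.INTER_CUBIC))
E
```

```text
24.55 tcp [0.5324 0.0243 0.1682] tip [532.3  24.2  95.6] F [ 0.05 -0.32 -0.72] gw 0.0175 yaw 0.0031 tilt [-0.0012 -0.0007]
```

View pics/j2.png

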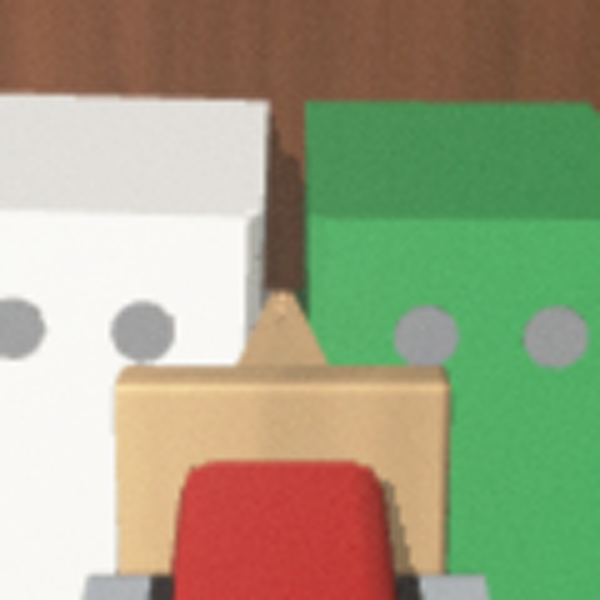

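Slot 263–307 and tip 282: aligned within 0.4 mm. Descending.

>>> {"fn": "carry_out", "kwargs": {
  "motion": "1 1 0.3 4 0;1 0 0 6 0;1 0 0 6 0;1 0 0 6 0;1 0 0 4 0;1 0 0 2 0;1 0 0 2 0;1 0 0 0 0"
}}

```text
clock: 25.6
tcp_pos: [0.5329, 0.0265, 0.1387]
orientation: [-2.216, -2.227, 0.001]
contact_force: [-0.6, 0.4, -1.3]
grip_width: 0.0173
```

```bash
python3 s.py
```

```text
25.6 tcp [0.5329 0.0265 0.1387] tip [532.9  26.5  66.1] F [-0.64  0.37 -1.27] gw 0.0173 yaw 0.0049 tilt [-0.0005  0.    ]
```

>>> {"fn": "carry_out", "kwargs": {
  "motion": "1 0 -0.4 1 0;1 0 -0.4 1 0;1 0 -0.4 1 0;1 0 -0.3 1 0;1 0 -0.3 1 0;1 0 -0.3 1 0;1 0 -0.3 1 0;1 0 -0.3 1 0"
}}

```text
clock: 26.6
tcp_pos: [0.5319, 0.0266, 0.1322]
orientation: [2.215, 2.225, 0.004]
contact_force: [-0.6, 0.3, 11.3]
grip_width: 0.0173
```

```bash
python3 s.py
```

```text
26.6 tcp [0.5319 0.0266 0.1322] tip [532.1  26.6  59.6] F [-0.59  0.25 11.35] gw 0.0173 yaw 0.0046 tilt [0.003  0.0008]
```

>>> {"fn": "carry_out", "kwargs": {
  "motion": "1 0 -0.5 0.5 0;1 0 -0.3 1 0;1 0 -0.25 1 0;1 0 -0.2 1 0;1 0 -0.2 1 0;1 0 -0.2 1 0;1 0 -0.2 1 0;1 0 -0.2 1 0"
}}

```text
clock: 27.6
tcp_pos: [0.5307, 0.0266, 0.1249]
orientation: [2.214, 2.225, 0.006]
contact_force: [0.5, 0.2, 11.3]
grip_width: 0.0174
```

```bash
python3 s.py
```

```text
27.6 tcp [0.5307 0.0266 0.1249] tip [531.   26.7  52.3] F [ 0.52  0.18 11.25] gw 0.0174 yaw 0.0047 tilt [0.0046 0.0008]
```

>>> {"fn": "carry_out", "kwargs": {
  "motion": "1 0 -0.3 1 0;1 0 -0.2 1 0;1 0 -0.2 1 0;1 0 -0.2 1 0;1 0 -0.2 1 0;1 0 -0.2 1 0;1 0 -0.2 1 0;1 0 -0.2 1 0"
}}

```text
clock: 28.6
tcp_pos: [0.5294, 0.0267, 0.117]
orientation: [2.214, 2.225, 0.007]
contact_force: [1.4, -0.1, 11.3]
grip_width: 0.0175
```

```bash
python3 s.py
```

```text
28.6 tcp [0.5294 0.0267 0.117 ] tip [529.8  26.8  44.4] F [ 1.43 -0.09 11.32] gw 0.0175 yaw 0.005 tilt [0.0056 0.0008]
```

>>> {"fn": "carry_out", "kwargs": {
  "motion": "1 0 -0.2 1 0;1 0 -0.2 1 0;1 0 -0.15 1 0;1 0 0 0 0;1 0 0.6 -3 0;1 0 0.6 -4 0;1 0 0.6 -4 0;1 0 0.6 -4 0"
}}

```text
clock: 29.6
tcp_pos: [0.528, 0.0265, 0.1273]
orientation: [-2.215, -2.226, 0.002]
contact_force: [2.3, 0.5, -1.9]
grip_width: 0.017
```

>>> {"fn": "carry_out", "kwargs": {
  "motion": "1 0 0.6 -5 0;1 0 0.6 -6 0;1 0 0.6 -8 0;1 0 0.6 -10 0;1 0 0.6 -10 0;1 0 0 -10 0;1 0 0 -1 0;1 0 0 0 0"
}}

```text
clock: 30.6
tcp_pos: [0.5314, 0.0266, 0.1773]
orientation: [-2.216, -2.227, -0.0]
contact_force: [0.0, 0.1, -1.0]
grip_width: 0.0173
```

```bash
python3 s.py;  python3 - <<'E'
from w import *
im=grab_frame("wrist")[:,:,::-1]; cv2.imwrite("pics/k.png",im); c=camera_params("wrist")
for row in (226,230,234):
    try: width(im,c,row,249,400)
    except Exception as e: print(e,[int(x) for x in im[row,235:262,0]],[int(x) for x in im[row,388:408,1]])
E
```

```text
30.6 tcp [0.5314 0.0266 0.1773] tip [531.4  26.6 104.7] F [ 0.02  0.06 -1.05] gw 0.0173 yaw 0.0051 tilt [-0.0001  0.0001]
226 [244.51] [401.41] [479.8  35.1] [579.   35.7] W 99.17
230 [244.82] [401.16] [479.9  32.4] [579.  33.] W 99.13
234 [245.28] [400.73] [480.   29.8] [578.9  30.4] W 98.89
```

View pics/k.png

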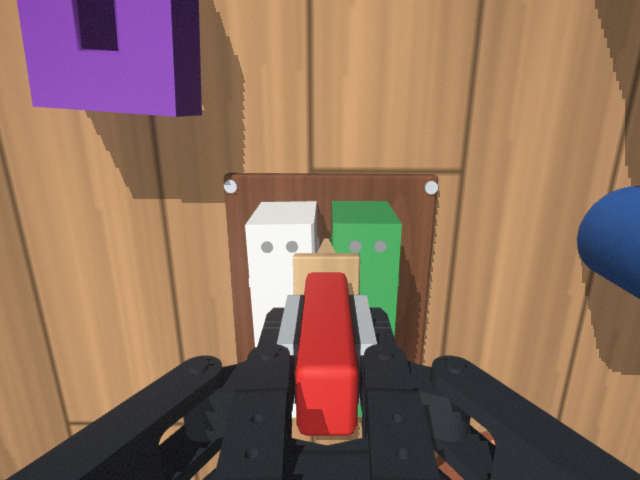

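Left end now measures about 9.0 mm and right about 6.1 mm. Back to the right notch.

>>> {"fn": "carry_out", "kwargs": {
  "motion": "1 -10 -0.3 0 0;1 -25 -0.3 0 0;1 -35 -0.3 0 0;1 -31 0 0 0;1 -20 0 0 0;1 0 0 5 0;1 0 0 5 0;1 0 0 0 0"
}}

```text
clock: 31.65
tcp_pos: [0.5309, -0.0931, 0.1665]
orientation: [-2.213, -2.228, 0.001]
contact_force: [-0.2, 0.1, -0.9]
grip_width: 0.0174
```

```bash
python3 s.py;  python3 - <<'E'
from h import *
im=grab_frame("wrist")[:,:,::-1]; cv2.imwrite("pics/l.png",im)
cv2.imwrite("pics/l2.png",cv2.resize(im[180:300,270:390],None,fx=5,fy=5,interpolation=cv2.INTER_CUBIC))
E
```

```text
31.65 tcp [ 0.5309 -0.0931  0.1665] tip [530.7 -93.1  93.9] F [-0.21  0.07 -0.88] gw 0.0174 yaw 0.0068 tilt [-0.0016  0.0004]
```

View pics/l2.png

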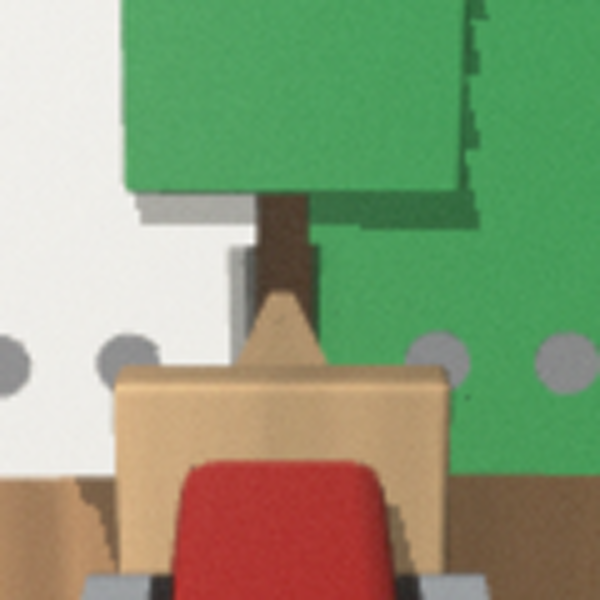

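>>> {"fn": "carry_out", "kwargs": {
  "motion": "1 0 0 4 0;1 0 0 7 0;1 0 0 7 0;1 0 0 7 0;1 0 0 6 0;1 0 0 4 0;1 0 0 2 0;1 0 0 0 0"
}}

```text
clock: 32.7
tcp_pos: [0.5313, -0.0945, 0.1302]
orientation: [-2.216, -2.227, 0.0]
contact_force: [0.6, -0.2, -0.6]
grip_width: 0.0174
```

```bash
python3 s.py
```

```text
32.7 tcp [ 0.5313 -0.0945  0.1302] tip [531.3 -94.5  57.6] F [ 0.63 -0.16 -0.57] gw 0.0174 yaw 0.0049 tilt [-0.0001 -0.    ]
```

>>> {"fn": "carry_out", "kwargs": {
  "motion": "1 0 -0.5 1 0;1 0 -0.4 1 0;1 0 -0.3 1 0;1 0 -0.3 1 0;1 0 -0.3 1 0;1 0 -0.3 1 0;1 0 -0.3 1 0;1 0 -0.2 1 0"
}}

```text
clock: 33.7
tcp_pos: [0.5302, -0.0946, 0.1232]
orientation: [2.214, 2.225, 0.003]
contact_force: [2.8, -0.0, 8.0]
grip_width: 0.0177
```

```bash
python3 s.py
```

```text
33.7 tcp [ 0.5302 -0.0946  0.1232] tip [530.4 -94.6  50.6] F [ 2.76 -0.    7.97] gw 0.0177 yaw 0.0051 tilt [ 0.0032 -0.0001]
```

>>> {"fn": "carry_out", "kwargs": {
  "motion": "1 0 -0.2 1 0;1 0 -0.2 1 0;1 0 -0.2 1 0;1 0 -0.2 1 0;1 0 -0.2 1 0;1 0 -0.2 1 0;1 0 -0.2 1 0;1 0 -0.2 1 0"
}}

```text
clock: 34.7
tcp_pos: [0.529, -0.0948, 0.1156]
orientation: [2.214, 2.225, 0.004]
contact_force: [5.1, 0.6, 8.6]
grip_width: 0.0173
```

```bash
python3 s.py
```

```text
34.7 tcp [ 0.529  -0.0948  0.1156] tip [529.3 -94.8  43. ] F [5.06 0.58 8.6 ] gw 0.0173 yaw 0.0048 tilt [ 0.0041 -0.0002]
```

d≈35; a little further, then withdraw.

>>> {"fn": "carry_out", "kwargs": {
  "motion": "1 0 -0.15 1 0;1 0 -0.15 1 0;1 0 0 0 0;1 0 0 0 0;1 0 0.5 -3 0;1 0 0.6 -4 0;1 0 0.6 -4 0;1 0 0.6 -4 0"
}}

```text
clock: 35.7
tcp_pos: [0.5278, -0.0944, 0.127]
orientation: [-2.215, -2.225, 0.003]
contact_force: [-0.2, 0.2, -0.9]
grip_width: 0.0172
```

>>> {"fn": "carry_out", "kwargs": {
  "motion": "1 0 0.6 -5 0;1 0 0.6 -6 0;1 0 0.6 -8 0;1 0 0.4 -10 0;1 0 0 -10 0;1 0 0 -10 0;1 0 0 -2 0;1 0 0 0 0"
}}

```text
clock: 36.7
tcp_pos: [0.5312, -0.0944, 0.1784]
orientation: [2.216, 2.227, 0.0]
contact_force: [-0.6, 0.3, -1.0]
grip_width: 0.0172
```

```bash
python3 s.py;  python3 - <<'E'
from w import *
im=grab_frame("wrist")[:,:,::-1]; cv2.imwrite("pics/m.png",im); c=camera_params("wrist")
for row,L,G in ((20,238,415),(40,239,414),(240,244,401),(255,245,400)):
    try: width(im,c,row,L,G)
    except Exception as e: print(e,[int(x) for x in im[row,228:262,0]],[int(x) for x in im[row,388:425,1]])
E
```

```text
36.7 tcp [ 0.5312 -0.0944  0.1784] tip [531.3 -94.4 105.8] F [-0.59  0.32 -1.05] gw 0.0172 yaw 0.0051 tilt [0.0001 0.0001]
20 [233.4] [414.69] [480.1  30.7] [578.8  31.2] W 98.74
40 [234.54] [413.51] [480.   20.8] [578.9  21.4] W 98.83
240 [245.76] [400.26] [479.7 -95.5] [578.9 -94.9] W 99.2
255 [246.53] [399.25] [ 479.6 -105.8] [ 578.9 -105.2] W 99.26
```

View pics/m.png

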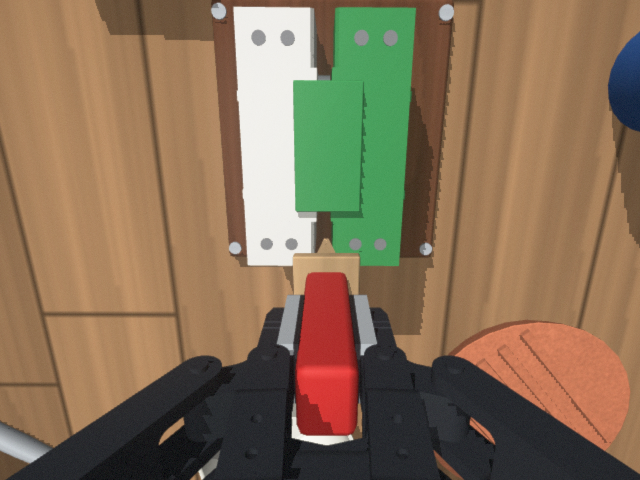

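Both ends now measure about 8.8 mm (left) and 9.2 mm (right). I'm taking the wedge back to its block.

>>> {"fn": "carry_out", "kwargs": {
  "motion": "1 0 0 -25 0;1 20 -2 -25 0;1 40 -4 0 0;1 56 -4 0 0;1 56 -5 0 0;1 56 -5 0 0;1 56 -4 0 0;1 56 -4 0 0"
}}

```text
clock: 37.75
tcp_pos: [0.501, 0.247, 0.2279]
orientation: [-2.216, -2.227, 0.001]
contact_force: [1.6, -0.3, -1.0]
grip_width: 0.0167
```

>>> {"fn": "carry_out", "kwargs": {
  "motion": "1 40 -3 0 0.025;1 16 0 0 0;1 0 0 0 0;1 0 0 10 0;1 0 0 10 0;1 0 0 10 0;1 0 0 0 0;1 0 0 0 0"
}}

```text
clock: 38.75
tcp_pos: [0.4988, 0.3013, 0.1984]
orientation: [2.244, 2.199, 0.0]
contact_force: [0.2, -0.5, 0.2]
grip_width: 0.0174
```

```bash
python3 s.py;  python3 - <<'E'
from h import *
im=grab_frame("wrist")[:,:,::-1]; cv2.imwrite("pics/n.png",im)
print(delta([.498,.3022,.0826]))
cv2.imwrite("pics/n2.png",cv2.resize(im[130:330,220:430],None,fx=3,fy=3,interpolation=cv2.INTER_CUBIC))
E
```

```text
38.75 tcp [0.4988 0.3013 0.1984] tip [498.9 301.3 125.8] F [ 0.16 -0.48  0.21] gw 0.0174 yaw -0.0202 tilt [0.0001 0.0001]
[  0.64848894  -1.02106559 116.00034449]
```

View pics/n2.png

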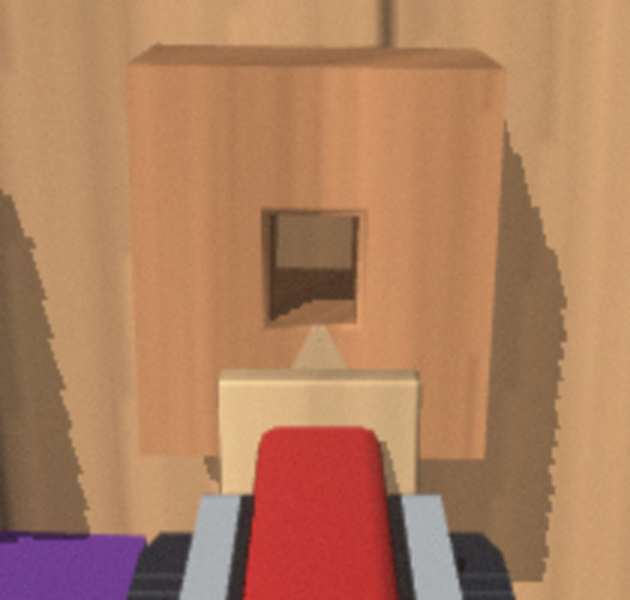

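Run:
```python
from h import *
c=camera_params("wrist")
for x,y in((262,210),(367,211),(357,323),(264,327)): print((ray(c,220+x/3,130+y/3,.055)*1000).round(1))
for x,y in((128,66),(505,67),(485,458),(140,456)): print("blk",(ray(c,220+x/3,130+y/3,.055)*1000).round(1))
```

```text
[485.7 317.4  55. ]
[511.4 316.7  55. ]
[508.6 288.   55. ]
[485.2 287.4  55. ]
blk [455.3 352.6  55. ]
blk [544.1 350.7  55. ]
blk [541.7 250.2  55. ]
blk [451.6 252.6  55. ]
```

>>> {"fn": "carry_out", "kwargs": {
  "motion": "1 0.7 -1.1 5 0;1 0 0 15 0;1 0 0 15 0;1 0 0 15 0;1 0 0 12 0;1 0 0 10 0;1 0 0 5 0;1 0 0 0 0"
}}

```text
clock: 39.8
tcp_pos: [0.4976, 0.302, 0.1211]
orientation: [-2.244, -2.199, 0.0]
contact_force: [-0.6, 0.4, -0.6]
grip_width: 0.0174
```

```bash
python3 s.py
```

```text
39.8 tcp [0.4976 0.302  0.1211] tip [497.6 302.   48.5] F [-0.57  0.43 -0.64] gw 0.0174 yaw -0.0201 tilt [-0.0002 -0.0002]
```

>>> {"fn": "carry_out", "kwargs": {
  "motion": "1 0 0 5 0;1 0 0 6 0;1 0 0 6 0;1 0 0 6 0;1 0 0 5 0;1 0 0 4 0;1 0 0 3 0;1 0 0 0 0"
}}

```text
clock: 40.8
tcp_pos: [0.4975, 0.302, 0.0861]
orientation: [-2.244, -2.199, 0.0]
contact_force: [0.0, -0.3, -0.4]
grip_width: 0.0172
```

```bash
python3 s.py
```

```text
40.8 tcp [0.4975 0.302  0.0861] tip [497.5 302.   13.5] F [ 0.01 -0.34 -0.42] gw 0.0172 yaw -0.02 tilt [-0.0002 -0.0002]
```

>>> {"fn": "carry_out", "kwargs": {
  "motion": "1 0 0 1 0;1 0 0 1 0;1 0 0 1 0;1 0 0 1 0;1 0 0 0.5 0;1 0 0 0.5 0;1 0 0 0 0;1 0 0 0 0"
}}

```text
clock: 41.8
tcp_pos: [0.4977, 0.3022, 0.0826]
orientation: [-2.243, -2.198, -0.001]
contact_force: [-4.3, -1.2, 12.3]
grip_width: 0.0173
```

```bash
python3 s.py
```

```text
41.8 tcp [0.4977 0.3022 0.0826] tip [497.6 302.2  10. ] F [-4.34 -1.21 12.34] gw 0.0173 yaw -0.0202 tilt [-0.0002  0.0007]
```

Seated: upward force at the same TCP height as when I grasped it. Releasing.

>>> {"fn": "carry_out", "kwargs": {
  "motion": "1 0 0 -0.8 0;1 0 0 0 0;0.7 0 0 0 0;0.4 0 0 0 0;0 0 0 0 0;0 0 0 0 0;0 0 0 0 0;0 0 0 0 0"
}}

```text
clock: 42.8
tcp_pos: [0.4976, 0.3021, 0.0821]
orientation: [-2.244, -2.199, 0.0]
contact_force: [0.6, 0.5, 0.3]
grip_width: 0.0851
```

>>> {"fn": "carry_out", "kwargs": {
  "motion": "0 0 0 -10 0;0 0 0 -20 0;0 0 0 -30 0;0 0 0 -40 0;0 0 0 -40 0;0 0 0 -10 0;0 0 0 0 0;0 0 0 0 0"
}}

```text
clock: 43.8
tcp_pos: [0.4968, 0.3017, 0.2308]
orientation: [-2.243, -2.199, 0.004]
contact_force: [0.1, -0.5, -0.4]
grip_width: 0.0856
```

```bash
python3 s.py;  python3 - <<'E'
from h import *
im=grab_frame("wrist")[:,:,::-1]; cv2.imwrite("pics/o.png",im)
s=grab_frame("side")[:,:,::-1]; t=grab_frame("top")[:,:,::-1]
cv2.imwrite("pics/o_s.png",s)
cv2.imwrite("pics/o2.png",np.hstack([cv2.resize(im[130:280,265:405],None,fx=3,fy=3,interpolation=cv2.INTER_CUBIC),cv2.resize(t[215:275,310:396],(370,450)[::1],interpolation=cv2.INTER_CUBIC)]))
a=cv2.imread("pics/a_top.png"); print(cv2.absdiff(a,t).max(2)[100:220,90:600].mean())
E
```

```text
43.8 tcp [0.4968 0.3017 0.2308] tip [496.7 301.6 158.2] F [ 0.09 -0.54 -0.39] gw 0.0856 yaw -0.0199 tilt [-0.0019 -0.0015]
10.512941176470589
```

View pics/o2.png

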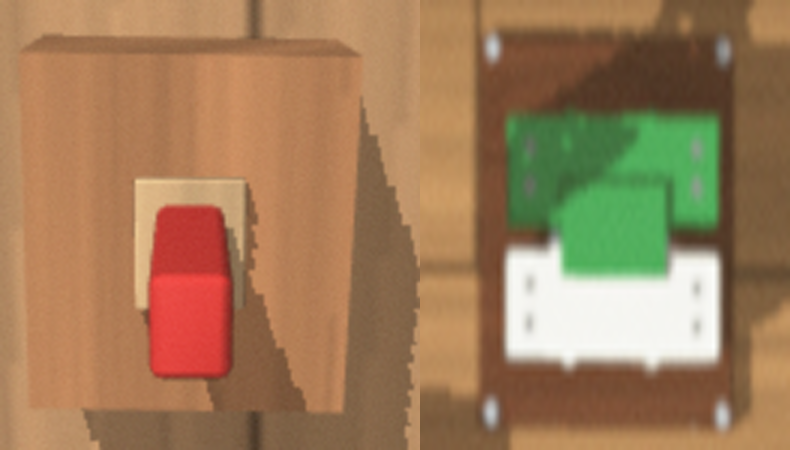

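View pics/o_s.png

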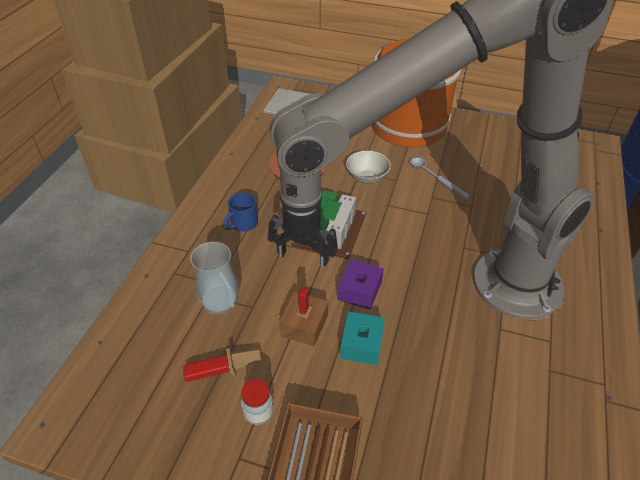

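```bash
python3 - <<'E'
from h import *
t=grab_frame("top")[:,:,::-1]
a=cv2.imread("pics/a_top.png"); c=cv2.imread("pics/c_top.png")
cv2.imwrite("pics/p.png",np.vstack([cv2.resize(x[140:330,90:490],None,fx=1.0,fy=1.0) for x in (a,c,t)]))
E
python3 s.py
```

```text
44.0 tcp [0.4972 0.3018 0.2311] tip [497.1 301.7 158.5] F [-0.29 -0.63 -0.2 ] gw 0.0854 yaw -0.02 tilt [-0.0014 -0.0013]
```

View pics/p.png

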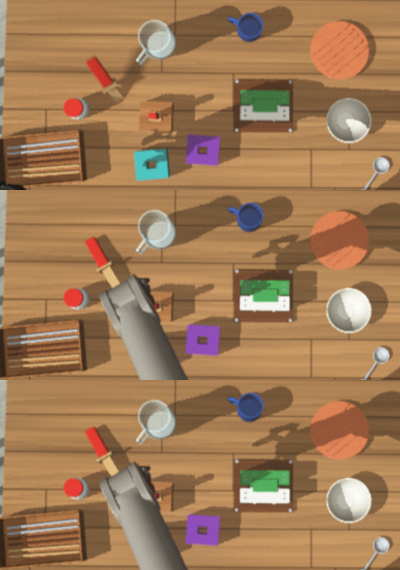

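The look-alike wedge had already tipped over in the picture at about 2.2 s, before my arm came near it, and it hasn't moved since. The bystanders are where they started. Handing in.

```bash
python3 -c "
from bench import r
print(r.hand_in())"
```

```text
the job is handed in; nothing more can be done
None
```

I took the wedge from its wooden block and worked it into the notches in the order left, right, left, right. I then stood it back in its block, released it, moved clear and handed in at about 44 s of the 72 s; the hand-in gives no verdict.

- **Gaps:** my camera measurements put the ends at about 3 mm (left), 6 mm (right), 9 mm (left) and 9.2 mm (right) after each turn. The final readings are about 8.8 mm left and 9.2 mm right, and the ends were never more than about 3 mm apart.
- **Forces:** the largest wrist force I read while the wedge was in a notch was about 15 N, at the ends of the moves. I could not read the wedge's own contact force.
- **Wedge:** it came to rest at the same tool height as when I gripped it, with the tip within about 1 mm of the slot's centre. The last picture shows it upright, collar on the block, with the gripper open and clear.
- **Bystanders:** all were where they started in the pictures I checked.

**What disagreed:**
- From wedge depth alone I calculated gaps about 1 mm larger than the pictures showed, so I went by the pictures.
- The larger look-alike wedge shifted during the first two seconds, before the arm came near it.

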